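# Clamp the nested kimchi containers against the wind

### The arm

A 6-joint arm with a two-finger parallel gripper is mounted at the origin on the work surface. World frame = base frame: x ahead of the robot, y to its left, z up, the work surface at z = 0. Lengths are in mm, angles in rad, forces in N, time in s.
With the tool pointing down it reaches from about 325 to 775 mm from the base axis. Payload 9.3 kg.
Tool frame: the origin (TCP) lies between the finger pads; the fingertips stand 8 mm ahead of it and the grasp point (between the pads) lies 11 mm behind it (tip_reach is the distance from the TCP to the fingertips, in mm); x points along the fingers, y is the direction in which the jaws open and shut, and the axes are right-handed (so a half turn about x gives the same grasp; the last joint's range is limited). The gripper opens to 85 mm and grips with 20 to 120 N. Pads are 22 mm wide; open, the fingers measure 114 mm over their backs; the gripper's body (76 mm by 85 mm) begins 54 mm behind the grasp point. The pads swing forward as they close: fully open they stand 13 mm farther back than shut.
Start: joints at [-1.264, 0.259, 0.021, 1.334, 0, 1.418], TCP at [244.066, -492.878, 239.279] pointing down, gripper open.
Joint ranges: [-3.04, 3.04], [-0.91, 1.82], [-1.04, 1.36], [-1.92, 1.95], [-1.52, 1.45], [-3.14, 3.14]. Speed limits (rad/s): [2.22, 2.22, 2.79, 3.14, 3.14, 3.14].

### API

Orientations are given as a unit quaternion [x, y, z, w].
In Python, from rig import observe, read_camera, get_calibration, job_done, tip_reach gives the robot as it stands.
- The arm moves only by the shell command python3 -m crank 'ROWS' [FORCE]. ROWS is JSON, a list of rows, each a list of 5 numbers: the opening, from -1 (shut) to 1 (fully open), then the shift along the tool's x, y, z in mm, then the turn about the tool's x in rad. In form: [[fingers, tx, ty, tz, spin], ...]. A call has 1 to 5 rows; each row is the pose to reach, as a shift and turn from the pose commanded when the call began, along the tool's axes at that moment; what a row does not reach only later rows make up. A row lasts 1/10 s, in which the tool goes at most 50 mm and 8.59 degrees, less where a joint would pass 70% of its speed; a pose out of reach is approached as far as the arm can. A call with a gripper value outside its range is refused whole. The fingers move at their own pace and stop on an object; FORCE is the grip in N (left out, the last holds). Time passes only in rows, so rows that repeat a pose let the fingers close. It gives the time, the measured TCP pose, the force and the opening at its end, in the units of the state.
- observe(): the state, without advancing time (a new reading comes with each control period).
- read_camera(name): name is "scene" or "side" or "wrist"; returns (picture, depth): 384x512x3 uint8, blue, green, red; 384x512 float32, mm along the optical axis (not along the pixel's ray), 0 where there is no reading.
- get_calibration(name): a dict with "vfov" (degrees; the focal length in pixels is half the picture's height over the tangent of half this angle, whatever the lens; pixels are square), "cx", "cy" (the principal point, pixels), "extrinsics" (4x4, takes a point from camera to world coordinates); the wrist camera has in their place "hand_eye" (4x4, takes a point from camera to tool coordinates, whose origin is the TCP and whose axes are the tool frame's). Camera axes: x right, y up, looking along -z (the intrinsics and any distortion apply to the point x, -y, -z); pixel columns grow to the right and rows downward; lengths in mm; the calibration is good to about 2 mm. The wrist camera is an equidistant fisheye: a pixel r from the principal point sees the ray r / f radians off the axis. A picture is of the moment at which its call begins: read the wrist's pose just before it. get_calibration takes no time and is no camera call.
- job_done(): hands the job in, once; it reports no verdict.
The state is a dict: "t": time; "qpos": joint angles; "joint_vel": joint speeds; "effort": joint torques, N m; "position": TCP position; "eef_rot": TCP orientation; "contact_force": force on the tool from outside, world axes, zero at the start; "moment": the same for the moment, N m; "opening": finger opening in mm.
Only numpy, scipy, OpenCV 4.12 (cv2) and the standard library are available. Lean on these libraries where they do the work, as an engineer would, in place of code of your own. Each camera call takes 0.05 s, during which the arm holds its last target.

### The job

Wind is coming: drop the tall lidded kimchi container down into the low open one on the wooden stand, then stand the grey screw clamp so that its foot is in the channel under the stand and its pad is over the middle of the lid, and let go of it. Then take its red handle and turn it clockwise until the pad meets the lid, and go on until the clamp's foot has been drawn up against the stand and the spring pad is snug, clearly squeezed but not bottomed out. Do not knock anything over, and leave the measuring cup, dish and chopsticks where they are.

Things in the scene. Friction and masses are not known exactly. Their poses are not given: they have to be found in the camera images.
- stand: Fixed wooden stand on the tiles, 170 (its x) x 110 (its y) x 36 mm high; origin at the centre of its underside. Its board is 18 mm thick (underside 18 mm above the tiles). Under it a channel 62 mm wide (in its x, centred) and 18 mm high runs right through along its y, open at both ends. The clamp comes in from its -y side, its opening facing the stand's +y.
- outer_floor (a point): Low open translucent blue container standing loose on the middle of the stand: 107 (x) x 73 (y) x 42 mm high, walls and floor 4 mm, so inside 99 x 65 mm. This point is the centre of its inner floor (38 mm below its rim, 40 mm above the tiles).
- inner_mid (a point): Tall translucent blue container with a pale flat closed lid, loose: 90 (x) x 56 (y) x 80 mm high, 0.2 kg. This point is its centre, 40 mm up. The low container takes it with its x along the other's x, either way round; seated, this point lies 40 mm above point outer_floor and the upper 42 mm of it stand clear of the low container's rim.
- lid_top (a point): Centre of the top face of the tall container's lid (80 mm above its underside, 120 mm above the tiles once nested on the stand). The pad belongs here. A small blue flip-top vent lies at the lid's +x end, clear of the middle.
- clamp: Loose grey C-shaped screw clamp, 0.75 kg, standing, open towards its +y. Origin: on the upright screw axis at the foot's underside. Slick white nylon foot 46 mm wide (x), 14 mm thick, from y -90 to +6 mm, then a tip 32 wide, 9 thick, to +22 mm. Spine centred at y -76 mm, inner face at -65 mm. Upper arm 24 mm wide, 150 to 175 mm above the underside; collar round the screw up to 180 mm.
- clamp_grip (a point): Grasp point on the black rubber grip post on top of the clamp's spine (clamp frame 0, -76, 218 mm). The post is 16 mm wide (clamp x) by 22 mm (clamp y) and its free part runs from 175 to 237 mm above the foot's underside. Take it from above, closing along the clamp's x; under the stand the foot has 4 mm of headroom and slides easily on the tiles.
- handle (a joint): Angle of the red handle, rad, 0 to 6.2: grows as it is turned clockwise seen from above, which drives screw, handle and pad down 5 mm per radian relative to the clamp's frame. Friction about 0.17 N m holds it where it is left.
- handle_grip (a point): Centre of the red handle bar on the screw: 70 mm long (its x), 12 thick (its y), 22 high; 226 mm above the foot's underside at joint 0, sinking 5 mm per rad. Take it from above across its thickness; retake as needed. Once the pad bears on the lid, turning first lifts the clamp's foot the 4 mm up to the board while the handle keeps its height, then squeezes the pad.
- pad: Round black pad, 24 mm across, 8 thick, under the screw; does not turn. Origin: centre of its underside (meets the lid), 129 mm above the foot's underside at joint 0. Sprung: 97 mm below the handle bar's centre when free, pushed up 1 mm per 4 N, at most 10 mm (bottomed out). Snug: 10 to 40 N on the lid (2.5 to 10 mm squeeze), best about 18 N; the clamp's weight alone gives under 9 N.
- cup: Steel measuring cup, 72 mm across, 55 mm high, with a side handle, loose; bystander. Origin at the centre of its underside.
- dish: Small white ceramic dish, 90 mm across, 25 mm high, loose; bystander. Origin at the centre of its underside.
- chopsticks: Pair of dark wooden chopsticks lying side by side, 200 mm long (y), 21 mm wide together, 7 mm high, moving as one; bystander. Origin at its middle, underside.
- inner: The same tall lidded container; origin at the centre of its underside.
Things that resemble listed ones, but are neither listed nor needed, are in the scene too. What is shaped like the part that bears outer_floor but pink or yellow is not meant. Of the things that look like the stand, take the one that is farthest to the robot's left at the start.

How it is judged:
By the outcome, as a careful person would: the job done as asked, in the order asked, and still so for the second after the job is handed in, with the robot touching nothing.
It also fails if it takes over 72 s, if anything falls off the work surface, if the arm or the gripper's body presses on something with over 40 N, if the wrist force passes 120 N, or if a joint passes its speed limit or range.

## Working session

There is one attempt and no reset: what is moved stays moved. The work goes in short steps, Python scripts to look and compute and a shell command to move; the robot and the scene stay as the last step left them, time stands still between calls to the robot, and variables do not carry over. Pictures are saved under pics/ and viewed, and the job is handed in when it is done.

```bash
ls; mkdir -p pics; python3 - <<'E'
from rig import *
import cv2,numpy as np
print(observe())
for n in ["scene","side","wrist"]:
    o=observe()
    p,d=read_camera(n); cv2.imwrite(f"pics/{n}0.png",p); np.savez(f"{n}0.npz",p=p,d=d,pos=o["position"],rot=o["eef_rot"])
    print(n,get_calibration(n))
print(tip_reach() if callable(tip_reach) else tip_reach)
E
```

```text
pics
{'t': 0.0, 'qpos': array([-1.26357686e+00,  2.59204661e-01,  2.07505927e-02,  1.33371470e+00,
        3.60231102e-06,  1.41820905e+00]), 'joint_vel': array([-6.62414781e-04,  6.72232812e-04,  1.66465561e-04, -6.29284945e-05,
        8.31129782e-04, -1.10843169e-03]), 'effort': array([-2.28366458e-03, -5.55635726e+01,  3.44531894e+01,  1.39276095e-02,
       -3.17285321e-04, -1.41000086e-05]), 'position': array([ 243.99385566, -492.60551181,  238.65499998]), 'eef_rot': array([-0.68846531, -0.16162177,  0.68853773, -0.16065401]), 'contact_force': array([-0.32032114, -0.11364419, -0.65143821]), 'moment': array([-0.0614544 ,  0.02063139, -0.03430625]), 'opening': 85.58364582807899}
scene {'vfov': 44.61501474544886, 'cx': 257.4134534035353, 'cy': 183.86350379894648, 'extrinsics': array([[-4.02268753e-01, -5.24016208e-01,  7.50724227e-01,
         1.53927246e+03],
       [ 9.15485818e-01, -2.37489658e-01,  3.24783588e-01,
         4.18140982e+02],
       [ 8.09737581e-03,  8.17927672e-01,  5.75264075e-01,
         9.14272730e+02],
       [ 0.00000000e+00,  0.00000000e+00,  0.00000000e
[... 215 characters left out ...]

       [-5.68673562e-01, -5.28427253e-01,  6.30376885e-01,
         7.42905796e+02],
       [-1.42356619e-02,  7.72564390e-01,  6.34776819e-01,
         9.19439938e+02],
       [ 0.00000000e+00,  0.00000000e+00,  0.00000000e+00,
         1.00000000e+00]])}
wrist {'vfov': 65.70646984690485, 'cx': 257.86216085650665, 'cy': 197.4345999250857, 'hand_eye': array([[-1.64273792e-04,  3.09681545e-01, -9.50840320e-01,
        -1.35802126e+02],
       [ 9.99999904e-01, -3.34873200e-04, -2.81832628e-04,
        -1.54306293e-01],
       [-4.05689304e-04, -9.50840275e-01, -3.09681460e-01,
        -7.97214462e+01],
       [ 0.00000000e+00,  0.00000000e+00,  0.00000000e+00,
         1.00000000e+00]])}
8.0
```

View pics/scene0.png

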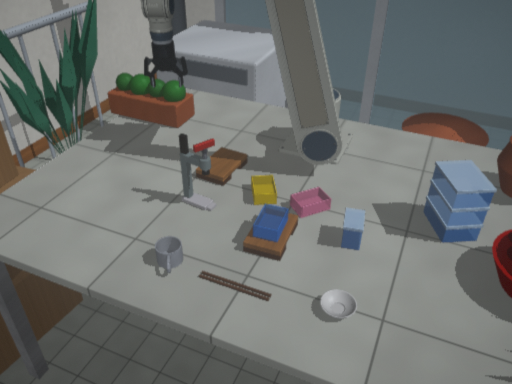

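View pics/side0.png

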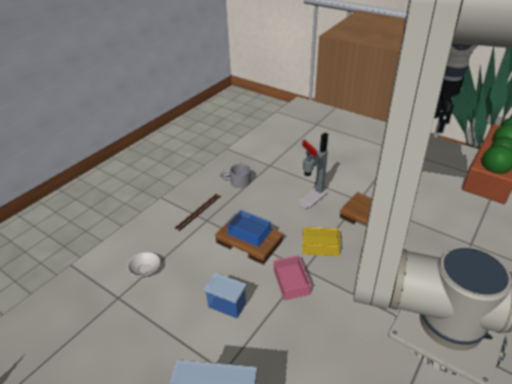

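View pics/wrist0.png

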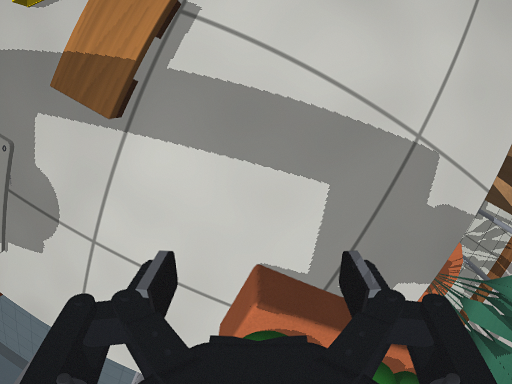

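The scene shows these candidates:
- **Stands:** (272,232) and (222,165). The first is farther to the robot's left (+y), so I take that one.
- **Low containers:** blue (270,223), yellow (263,189), pink (310,202). I take the blue one.
- **Tall container:** (352,228). The stacked boxes at (458,200) are larger lookalikes.
- **Clamp:** (192,175), the only one.

Next I measure them.

```bash
cat > h.py <<'E'
import numpy as np,cv2
from rig import *
from scipy.spatial.transform import Rotation as R
def intr(c): return 192/np.tan(np.radians(c["vfov"])/2)
def T_of(name,pos=None,rot=None):
    c=get_calibration(name)
    if name!="wrist": return c,c["extrinsics"]
    T=np.eye(4);T[:3,:3]=R.from_quat(rot).as_matrix();T[:3,3]=pos
    return c,T@c["hand_eye"]
def rays(name,u,v,pos=None,rot=None):
    c,T=T_of(name,pos,rot);f=intr(c)
    u=np.asarray(u,float);v=np.asarray(v,float)
    x=(u-c["cx"]);y=(v-c["cy"])
    if name=="wrist":
        r=np.hypot(x,y)+1e-9;th=r/f
        d=np.stack([x/r*np.sin(th),-y/r*np.sin(th),-np.cos(th)],-1)
    else: d=np.stack([x/f,-y/f,-np.ones_like(x)],-1)
    return T[:3,3],d@T[:3,:3].T,d
def onplane(name,u,v,z,pos=None,rot=None):
    o,d,_=rays(name,u,v,pos,rot); return o+d*((z-o[2])/d[...,2])[...,None]
def cloud(name,depth,pos=None,rot=None):
    vv,uu=np.mgrid[0:384,0:512]; o,d,l=rays(name,uu,vv,pos,rot)
    return o+d*(depth/np.maximum(-l[...,2],1e-6))[...,None]
def proj(name,P,pos=None,rot=None):
    c,T=T_of(name,pos,rot);f=intr(c);q=(np.asarray(P)-T[:3,3])@T[:3,:3]
    if name=="wrist":
        rr=np.hypot(q[...,0],q[...,1])+1e-9;th=np.arctan2(rr,-q[...,2]);s=f*th/rr
        return np.stack([c["cx"]+q[...,0]*s,c["cy"]-q[...,1]*s],-1)
    return np.stack([c["cx"]-f*q[...,0]/q[...,2],c["cy"]+f*q[...,1]/q[...,2]],-1)
def snap(name,tag):
    o=observe();p,d=read_camera(name);cv2.imwrite(f"pics/{name}{tag}.png",p)
    np.savez(f"{name}{tag}.npz",p=p,d=d,pos=o["position"],rot=o["eef_rot"]);return p,d,o
def load(name,tag):
    z=np.load(f"{name}{tag}.npz");return z["p"],z["d"],z["pos"],z["rot"]
E
python3 - <<'E'
from h import *
p,d,_,_=load("scene",0)
X=cloud("scene",d)
hsv=cv2.cvtColor(p,cv2.COLOR_BGR2HSV)
for n,(u,v) in dict(stand=(255,240),blue=(270,223),tall=(353,218),clampgrip=(184,142),handle=(204,146),pad=(207,165),foot=(203,202),cup=(170,248),dish=(338,303),chop=(233,285),tile=(300,300),other=(222,165)).items():
    print(n,X[v,u].round(0),hsv[v,u])
cv2.imwrite("pics/c1.png",cv2.resize(p[120:270,150:390],None,fx=3.3,fy=3.3,interpolation=cv2.INTER_CUBIC))
E
```

```text
stand [645.  25.  36.] [ 14 121 116]
blue [565.  38.  41.] [110 129 130]
tall [493. 260.  81.] [106  59 177]
clampgrip [ 523. -259.  218.] [40 16 47]
handle [ 526. -190.  223.] [  1 162 121]
pad [ 529. -182.  161.] [ 93  23 101]
foot [ 531. -205.   17.] [120   8 157]
cup [ 748. -189.   11.] [107  19  96]
dish [740. 294.   4.] [108   8 158]
chop [795.  30.   6.] [13 52 88]
tile [767. 204.   0.] [ 50  10 146]
other [ 338. -236.   35.] [ 14 126 119]
```

View pics/c1.png

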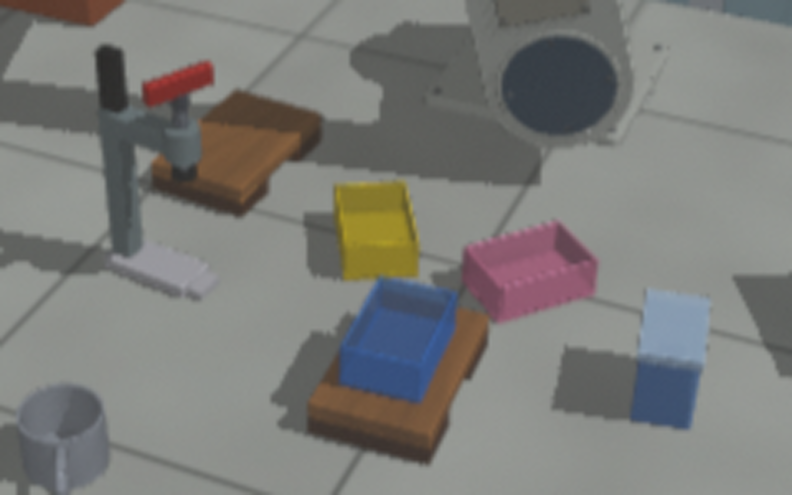

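```bash
cat > meas.py <<'E'
from h import *
def rect(pts,name):
    if len(pts)<8: print(name,"few",len(pts));return
    r=cv2.minAreaRect(pts[:,:2].astype(np.float32)); print(name,len(pts),np.round(r[0],1),np.round(r[1],1),round(r[2],1),"z",np.median(pts[:,2]).round(1))
def ball(X,c,r): return np.hypot(X[...,0]-c[0],X[...,1]-c[1])<r
def run(views):
    for n,tag in views:
        p,d,pos,rot=load(n,tag);X=cloud(n,d,pos,rot);hsv=cv2.cvtColor(p,cv2.COLOR_BGR2HSV).astype(int);H,S,V=hsv[...,0],hsv[...,1],hsv[...,2];z=X[...,2];ok=d>0
        print("--",n,tag)
        rect(X[ok&ball(X,(590,40),130)&(H<25)&(S>80)&(abs(z-36)<3)],"standtop")
        rect(X[ok&ball(X,(590,40),130)&(H>95)&(H<125)&(S>80)&(abs(z-78)<2.5)],"blue rim")
        rect(X[ok&ball(X,(590,40),130)&(H>95)&(H<125)&(S>80)&(abs(z-40)<2.5)],"blue floor")
        rect(X[ok&ball(X,(493,260),90)&(abs(z-80)<3)],"lid")
        rect(X[ok&ball(X,(523,-220),120)&(V<75)&(S<60)&(z>190)&(z<245)],"gripall")
        rect(X[ok&ball(X,(523,-220),120)&(V<75)&(S<60)&(z>235)&(z<245)],"griptop")
        m=ok&ball(X,(523,-220),120)&((H<8)|(H>172))&(S>120)
        rect(X[m&(z>200)],"handle all"); rect(X[m&(z>233)],"handle top")
        rect(X[ok&ball(X,(523,-220),120)&(abs(z-14)<2.5)],"foot")
        rect(X[ok&ball(X,(523,-220),120)&(abs(z-175)<2)&(S<80)],"arm top")
E
python3 - <<'E'
from meas import *
run([("scene",0),("side",0)])
E
```

```text
-- scene 0
standtop 504 [579.2  47.7] [172.5 108.6] 3.1 z 35.8
blue rim 102 [578.5  44.1] [110.2  72.7] 3.7 z 77.3
blue floor 238 [577.2  45. ] [109.5  69.9] 4.4 z 40.0
lid 384 [489.  261.7] [96.  55.7] 10.1 z 80.3
gripall 131 [ 518.8 -234.1] [94.  17.3] 84.4 z 211.6
griptop 10 [ 516.4 -266.4] [16.6  7.4] 83.1 z 236.4
handle all 134 [ 525.7 -190.4] [13.  66.3] 62.1 z 227.0
handle top 34 [ 524.5 -190.1] [11.8 63.2] 57.9 z 234.3
foot 203 [ 493.8 -204.4] [ 94.6 144.5] 57.0 z 13.9
arm top 78 [ 521.1 -227.5] [99.4 26.6] 81.9 z 174.7
-- side 0
standtop 576 [574.9  49.7] [170.8 113.5] 3.2 z 36.6
blue rim 133 [575.2  46.3] [105.6  76.3] 3.3 z 78.1
blue floor 202 [575.8  46.1] [105.   70.2] 4.7 z 40.5
lid 626 [489.6 264.9] [91.  58.6] 11.0 z 80.8
gripall 113 [ 512.8 -227.9] [95.6 14.2] 85.0 z 214.5
griptop 17 [ 509.1 -265.6] [10.7 18.9] 2.8 z 238.0
handle all 105 [ 519.8 -188.1] [14.5 67.8] 63.3 z 233.0
handle top 52 [ 520.1 -188.5] [12.6 67.2] 60.4 z 235.1
foot 190 [ 516.7 -224.8] [107.9  46.9] 82.8 z 14.2
arm top 52 [ 513.4 -226. ] [105.7  25. ] 84.6 z 175.4
```

```bash
cat >> h.py <<'E'
def plan(x,y,z,jaw=None,o=None):
    o=o or observe();M=R.from_quat(o["eef_rot"]).as_matrix()
    a=np.degrees(np.arctan2(M[1,1],M[0,1]))
    # ideal down axes
    c,s=np.cos(np.radians(a)),np.sin(np.radians(a));Y=np.array([c,s,0]);Xa=np.array([0,0,-1.]);Z=np.cross(Xa,Y)
    dl=np.array([x,y,z])-o["position"]
    print("pos",o["position"].round(1),"jaw",round(a,1),"q6",o["qpos"][5].round(2),"q1",o["qpos"][0].round(2),"open",round(o["opening"],1),"F",o["contact_force"].round(1),"t",round(o["t"],2))
    sp=None
    if jaw is not None:
        sp=[round(np.radians(((a-jaw)+k+90)%180-90+0),3) for k in (0,)]
    print("SHIFT",[round(float(v),1) for v in (dl@Xa,dl@Y,dl@Z)],"spin",sp)
def st():
    o=observe();M=R.from_quat(o["eef_rot"]).as_matrix()
    print("t",round(o["t"],2),"pos",o["position"].round(1),"jaw",np.degrees(np.arctan2(M[1,1],M[0,1])).round(1),"tilt",M[2,0].round(4),"open",round(o["opening"],1),"F",o["contact_force"].round(1),"M",o["moment"].round(2),"q6",o["qpos"][5].round(2))
E
python3 -c "
from h import *
plan(489,263,300,100.6)"
```

```text
pos [ 244.  -492.7  238.8] jaw -63.7 q6 1.42 q1 -1.26 open 85.1 F [0.4 0.7 0.1] t 0.15
SHIFT [-61.2, -568.4, -554.9] spin [np.float64(0.275)]
```

```bash
python3 -m crank '[[1,-50,-30,-30,0],[1,-61,-80,-75,0],[1,-61,-115,-112,0],[1,-61,-150,-147,0],[1,-61,-185,-182,0]]'; python3 -c "
from h import *
plan(489,263,300,100.6)"
```

```text
t: 0.65
position: [315.7, -272.6, 300.0]
eef_rot: [0.689, 0.161, -0.688, 0.161]
contact_force: [1.0, 0.3, 0.2]
opening: 85.3
pos [ 315.7 -272.6  300. ] jaw -63.7 q6 1.77 q1 -0.91 open 85.3 F [1.  0.3 0.2] t 0.65
SHIFT [-0.0, -403.4, -392.7] spin [np.float64(0.274)]
```

```bash
python3 -m crank '[[1,0,-35,-34,-0.145],[1,0,-70,-68,-0.29],[1,0,-105,-102,-0.43],[1,0,-140,-136,-0.58],[1,0,-170,-165,-0.72]]'; python3 -c "
from h import *
plan(489,263,300,100.6)"
```

```text
t: 1.15
position: [388.0, -46.5, 299.9]
eef_rot: [0.586, 0.395, -0.586, 0.395]
contact_force: [1.4, -0.3, 0.1]
opening: 85.4
pos [388.  -46.5 299.9] jaw -22.0 q6 1.62 q1 -0.34 open 85.4 F [ 1.4 -0.3  0.1] t 1.15
SHIFT [-0.1, -22.5, -324.8] spin [np.float64(1.001)]
```

```bash
python3 -m crank '[[1,0,-4,-48,-0.145],[1,0,-7,-96,-0.29],[1,0,-10,-144,-0.43],[1,0,-14,-190,-0.58],[1,0,-18,-235,-0.72]]'; python3 -c "
from h import *
plan(489,263,300,100.6)"
```

```text
t: 1.65
position: [461.0, 177.5, 299.7]
eef_rot: [0.409, 0.576, -0.409, 0.577]
contact_force: [0.5, -0.9, -0.1]
opening: 85.3
pos [461.  177.5 299.7] jaw 19.2 q6 1.43 q1 0.2 open 85.3 F [ 0.5 -0.9 -0.1] t 1.65
SHIFT [-0.3, 54.6, -71.5] spin [np.float64(-1.42)]
```

```bash
python3 -m crank '[[1,0,20,-25,-0.145],[1,0,40,-50,-0.29],[1,0,55,-72,-0.43],[1,0,55,-72,-0.58],[1,0,55,-72,-0.72]]';python3 -m crank '[[1,30,0,0,-0.145],[1,60,0,0,-0.29],[1,60,0,0,-0.43],[1,60,0,0,-0.58],[1,60,0,0,-0.7]]'; python3 - <<'E'
from meas import *
plan(489,263,240,100.6)
snap("wrist",1);run([("wrist",1)])
E
```

```text
t: 2.15
position: [489.7, 262.2, 299.0]
eef_rot: [0.18, 0.684, -0.18, 0.683]
contact_force: [-0.2, -0.0, 0.6]
opening: 85.4
t: 2.65
position: [489.5, 261.2, 239.3]
eef_rot: [-0.065, 0.704, 0.065, 0.704]
contact_force: [-0.3, -0.1, -0.5]
opening: 85.1
pos [489.5 261.2 239.3] jaw 100.6 q6 0.15 q1 0.34 open 85.1 F [-0.3 -0.1 -0.5] t 2.65
SHIFT [-0.7, 1.9, -0.2] spin [np.float64(-0.001)]
-- wrist 1
standtop 3259 [575.8  48. ] [170.8 111.2] 3.3 z 37.1
blue rim 836 [576.2  44.7] [107.6  74.1] 4.6 z 78.6
blue floor 1558 [577.1  45.6] [108.5  71.8] 3.5 z 41.1
lid 4373 [490.1 262.4] [90.3 56.1] 9.8 z 81.1
gripall few 0
griptop few 0
handle all few 0
handle top few 0
foot few 0
arm top few 0
```

View pics/wrist1.png

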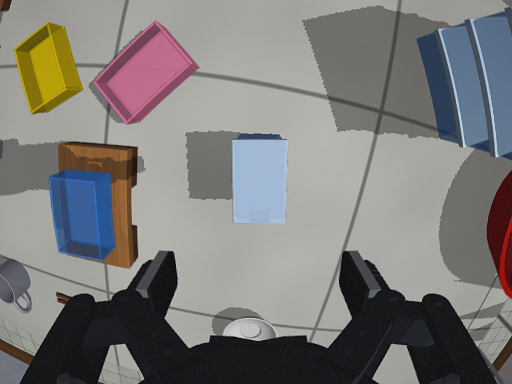

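```bash
python3 -m crank '[[1,50,1,0,0],[1,100,1,0,0],[1,150,1,0,0],[1,183,1,0,0],[1,183,1,0,0]]' 40; python3 -m crank '[[-1,0,0,0,0],[-1,0,0,0,0],[-1,0,0,0,0],[-1,0,0,0,0],[-1,0,0,0,0]]' 40;  python3 -c "
from h import *
st()"
```

```text
t: 3.2
position: [486.8, 261.2, 52.7]
eef_rot: [-0.063, 0.707, 0.061, 0.702]
contact_force: [0.2, 0.1, 0.0]
opening: 85.7
t: 3.7
position: [491.0, 262.6, 59.2]
eef_rot: [-0.062, 0.703, 0.063, 0.706]
contact_force: [0.6, -0.1, 7.0]
opening: 55.4
t 3.7 pos [491.  262.6  59.2] jaw 100.2 tilt -1.0 open 55.4 F [ 0.6 -0.1  7. ] M [-0.04  0.   -0.01] q6 0.16
```

```bash
python3 -m crank '[[-1,-40,0,0,0],[-1,-80,0,0,0],[-1,-115,0,0,0]]'; python3 -c "
from h import *
plan(576.7,45.1,174,94)"
```

```text
t: 4.0
position: [489.7, 262.3, 175.0]
eef_rot: [-0.063, 0.704, 0.063, 0.705]
contact_force: [0.9, 0.8, -1.5]
opening: 55.3
pos [489.7 262.3 175. ] jaw 100.2 q6 0.16 q1 0.34 open 55.3 F [ 0.9  0.8 -1.5] t 4.0
SHIFT [1.0, -229.2, 47.2] spin [np.float64(0.108)]
```

```bash
python3 -m crank '[[-1,0,-45,9,0],[-1,0,-90,18,0.03],[-1,0,-140,29,0.06],[-1,0,-190,39,0.1],[-1,0,-229,47,0.108]]'; python3 -m crank '[[-1,0,0,0,0],[-1,0,0,0,0]]'; python3 - <<'E'
from meas import *
plan(576.7,45.1,174,94)
for n in ("scene","side","wrist"):
    p,d,o=snap(n,2);X=cloud(n,d,o["position"],o["eef_rot"]);hsv=cv2.cvtColor(p,cv2.COLOR_BGR2HSV).astype(int);H,S,V=hsv[...,0],hsv[...,1],hsv[...,2];z=X[...,2]
    m=ball(X,(577,45),90)&(d>0)&(H>90)&(H<125);b=m&(S>100)
    print(n,np.histogram(z[m],bins=np.arange(30,220,10))[0])
    rect(X[m&(abs(z-195)<6)],"lid");rect(X[b&(z>110)],"tall all");rect(X[b&(abs(z-78)<3)],"rim");rect(X[ball(X,(577,45),130)&(H<25)&(S>80)&(abs(z-36)<3)],"stand")
E
```

```text
t: 4.5
position: [577.2, 42.9, 173.2]
eef_rot: [-0.024, 0.706, 0.024, 0.707]
contact_force: [1.1, 0.9, -0.8]
opening: 55.2
t: 4.7
position: [576.7, 44.1, 172.5]
eef_rot: [-0.024, 0.706, 0.024, 0.707]
contact_force: [0.1, 0.6, -1.8]
opening: 55.5
pos [576.7  44.1 172.5] jaw 93.9 q6 -0.14 q1 -0.07 open 55.5 F [ 0.1  0.6 -1.8] t 4.7
SHIFT [-1.5, 1.0, 0.1] spin [np.float64(-0.002)]
scene [157 227 128 122 174   5   0   0  36  73  74  67  35  10  22  66 394  26]
lid 409 [579.1  46. ] [76.4 93.3] 83.7 z 193.4
tall all 261 [592.9  62.7] [42.5 86.4] 58.9 z 134.3
rim 97 [580.   45.2] [105.6  72.1] 3.6 z 77.6
stand 490 [577.9  47.6] [172.  109.2] 3.3 z 35.9
side [ 65 304 144 146 176  18   0   0  36  88  93  95  96  77  86  81 317  29]
lid 338 [573.9  52.7] [89.6 73.2] 2.5 z 194.1
tall all 552 [558.6  70.4] [91.3 53.7] 33.8 z 148.2
rim 98 [574.7  47.2] [104.9  74.9] 4.4 z 77.7
stand 577 [574.9  50. ] [170.3 111.7] 3.2 z 36.5
wrist [   52  1130   159   203   793    42     0     0    74   234   273   332
   410   469   546   677 19127   677]
lid 19325 [572.7  45.7] [86.6 81.9] 3.0 z 194.4
tall all 2223 [559.1  45. ] [ 58.2 133.4] 3.2 z 155.2
rim 717 [536.4  41. ] [27.7 72.3] 5.1 z 79.0
stand 5167 [531.   44.8] [ 79.2 110.1] 3.2 z 37.1
```

```bash
python3 - <<'E'
from meas import *
for n in ("scene","side","wrist"):
    p,d,pos,rot=load(n,2);X=cloud(n,d,pos,rot);hsv=cv2.cvtColor(p,cv2.COLOR_BGR2HSV).astype(int);H,S,V=hsv[...,0],hsv[...,1],hsv[...,2];z=X[...,2]
    rect(X[ball(X,(577,45),90)&(d>0)&(H>90)&(H<125)&(abs(z-194)<5)&(V>120)],n+" lid")
a=load("scene",2)[0][130:280,190:350];b=load("side",2)[0][130:280,180:340]
cv2.imwrite("pics/c2.png",np.hstack([cv2.resize(q,None,fx=2.45,fy=2.45,interpolation=2) for q in(a,b)]))
E
```

```text
scene lid 367 [575.8  43.8] [93.9 56.6] 5.7 z 193.3
side lid 295 [573.8  52.1] [88.8 71.8] 1.0 z 194.1
wrist lid 18238 [573.1  46.1] [86.4 56.6] 3.7 z 194.4
```

View pics/c2.png

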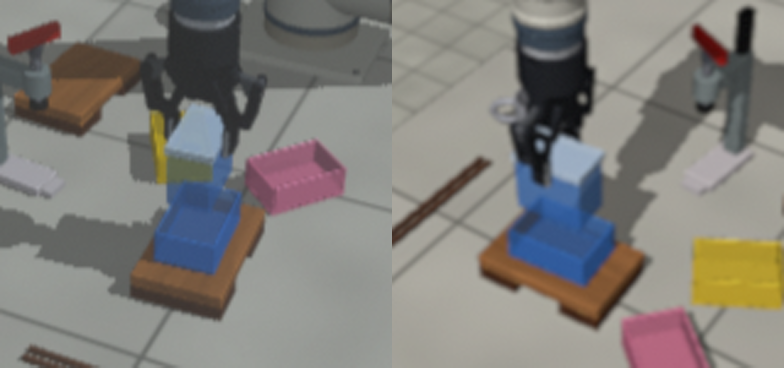

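```bash
python3 -m crank '[[-1,15,0,2,0],[-1,30,0,2,0],[-1,38,0,2,0],[-1,46,0,2,0]]'; python3 -m crank '[[-1,7,0,0,0],[-1,14,0,0,0],[-1,20,0,0,0],[-1,24,0,0,0],[-1,24,0,0,0]]'
```

```text
t: 5.25
position: [578.1, 46.3, 125.7]
eef_rot: [-0.025, 0.707, 0.025, 0.707]
contact_force: [-0.1, -0.2, -0.9]
opening: 55.3
t: 5.75
position: [578.1, 45.3, 101.3]
eef_rot: [-0.025, 0.707, 0.025, 0.706]
contact_force: [-0.1, -0.1, -0.9]
opening: 55.1
```

```bash
python3 -m crank '[[-1,2,0,0,0],[-1,3,0,0,0],[-1,3,0,0,0]]'; python3 - <<'E'
from meas import *
st()
for n in ("scene","side"):
    p,d,o=snap(n,3);X=cloud(n,d);hsv=cv2.cvtColor(p,cv2.COLOR_BGR2HSV).astype(int);H,S,V=hsv[...,0],hsv[...,1],hsv[...,2];z=X[...,2]
    rect(X[ball(X,(577,45),90)&(d>0)&(H>90)&(H<125)&(abs(z-120)<5)&(V>120)],n+" lid")
a=load("scene",3)[0][130:280,190:350];b=load("side",3)[0][130:280,180:340]
cv2.imwrite("pics/c3.png",np.hstack([cv2.resize(q,None,fx=2.45,fy=2.45,interpolation=2) for q in(a,b)]))
E
```

```text
t: 6.05
position: [578.6, 45.2, 99.3]
eef_rot: [-0.025, 0.706, 0.025, 0.707]
contact_force: [-1.8, -0.4, 2.4]
opening: 55.4
t 6.05 pos [578.6  45.2  99.3] jaw 94.0 tilt -1.0 open 55.4 F [-1.8 -0.4  2.4] M [-0.01  0.33 -0.  ] q6 -0.14
scene lid 352 [581.6  45.2] [87.8 56.5] 4.0 z 120.0
side lid 276 [576.8  44.9] [90.4 62.8] 4.5 z 120.8
```

View pics/c3.png

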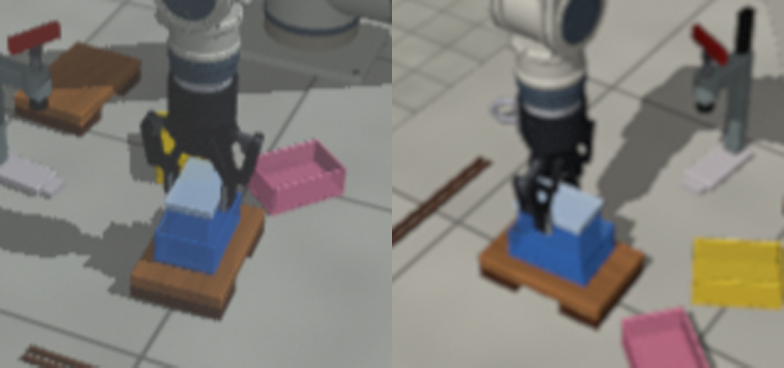

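The lid reads z≈120 in both views, level, so it is seated. Releasing and backing up.

```bash
python3 -m crank '[[1,0,0,0,0],[1,0,0,0,0],[1,0,0,0,0],[1,-45,0,0,0],[1,-95,0,0,0]]';python3 -m crank '[[1,-50,-30,0,0],[1,-100,-70,0,0],[1,-130,-115,0,0],[1,-150,-160,0,0],[1,-150,-160,0,0]]'; python3 - <<'E'
from meas import *
st()
for n in ("scene","side","wrist"):
    p,d,o=snap(n,4);X=cloud(n,d,o["position"],o["eef_rot"]);hsv=cv2.cvtColor(p,cv2.COLOR_BGR2HSV).astype(int);H,S,V=hsv[...,0],hsv[...,1],hsv[...,2];z=X[...,2]
    rect(X[ball(X,(577,45),90)&(d>0)&(H>90)&(H<125)&(abs(z-120)<4)&(V>110)],n+" lid")
run([("scene",4),("side",4),("wrist",4)])
E
```

```text
t: 6.65
position: [577.4, 45.4, 193.4]
eef_rot: [-0.025, 0.708, 0.025, 0.705]
contact_force: [0.9, -0.1, 0.4]
opening: 85.3
t: 7.15
position: [589.9, -117.3, 346.0]
eef_rot: [-0.025, 0.706, 0.024, 0.708]
contact_force: [0.0, 0.5, 0.2]
opening: 85.1
t 7.15 pos [ 589.9 -117.3  346. ] jaw 93.9 tilt -1.0 open 85.1 F [0.  0.5 0.2] M [ 0.04 -0.01  0.01] q6 -0.4
scene lid 391 [578.3  45.1] [93.5 56.4] 4.2 z 119.8
side lid 448 [576.7  48.5] [90.8 61.1] 2.9 z 120.6
wrist lid 2489 [576.7  45.3] [90.  56.4] 4.0 z 121.2
-- scene 4
standtop 500 [577.3  48.8] [172.3 109.4] 2.3 z 35.9
blue rim 117 [579.5  44.3] [107.4  73.6] 4.8 z 77.7
blue floor 39 [592.5  68.6] [ 55.2 123.7] 60.2 z 40.8
lid few 0
gripall 129 [ 519.7 -233. ] [94.4 17.6] 83.3 z 211.5
griptop 11 [ 515.5 -265.6] [14.4 11.7] 31.1 z 235.8
handle all 138 [ 525.9 -189.9] [10.2 64.8] 59.0 z 227.3
handle top 28 [ 525.1 -191.3] [ 8.  64.8] 62.9 z 234.8
foot 183 [ 519.7 -227.6] [111.4  50.9] 82.3 z 13.8
arm top 74 [ 520.4 -227.5] [103.9  26. ] 78.3 z 174.8
-- side 4
standtop 572 [575.4  50.2] [171.4 113. ] 3.1 z 36.5
blue rim 124 [574.6  46.
[... 215 characters left out ...]
9.6 -188.9] [15. 71.] 63.0 z 231.4
handle top 48 [ 520.5 -188.6] [15.  69.3] 64.9 z 235.3
foot 178 [ 516.7 -223.6] [110.8  47.3] 82.0 z 14.3
arm top 67 [ 515.3 -225. ] [107.9  26.2] 85.2 z 175.1
-- wrist 4
standtop 2556 [575.8  46. ] [169.4 110.8] 2.3 z 37.1
blue rim 443 [576.3  42.6] [107.   72.2] 3.7 z 78.8
blue floor 161 [574.6  43.5] [103.1  73.5] 4.4 z 41.0
lid few 0
gripall 732 [ 516.5 -230.9] [95.5 16.1] 83.1 z 232.8
griptop 345 [ 512.3 -267.7] [22.  15.7] 85.2 z 238.2
handle all 1303 [ 521.1 -192.2] [12.  68.8] 61.9 z 235.8
handle top 1036 [ 521.1 -192.3] [11.8 68.8] 62.3 z 236.1
foot 437 [ 517.1 -226.4] [110.5  46.1] 83.4 z 15.1
arm top 787 [ 516.9 -227.4] [102.3  24.9] 83.9 z 176.1
```

View pics/wrist4.png

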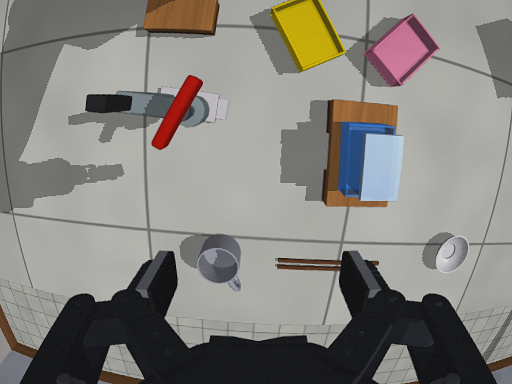

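```bash
python3 -c "
from h import *
plan(512.8,-266.5,290,173.5)"; python3 -m crank '[[1,0,-30,-14,-0.145],[1,15,-60,-28,-0.29],[1,30,-90,-42,-0.43],[1,45,-120,-56,-0.58],[1,56,-144,-67,-0.72]]'; python3 -c "
from h import *
plan(512.8,-266.5,290,173.5)"
```

```text
pos [ 589.9 -115.7  343.9] jaw 93.9 q6 -0.4 q1 -0.33 open 85.3 F [-0.5  0.5  0.2] t 7.3
SHIFT [53.9, -145.3, -87.1] spin [np.float64(-1.39)]
t: 7.8
position: [532.1, -262.5, 286.0]
eef_rot: [-0.274, 0.652, 0.275, 0.651]
contact_force: [0.6, -0.3, 0.3]
opening: 85.3
pos [ 532.1 -262.5  286. ] jaw 135.7 q6 -1.4 q1 -0.6 open 85.3 F [ 0.6 -0.3  0.3] t 7.8
SHIFT [-4.0, 11.0, -16.4] spin [np.float64(-0.66)]
```

```bash
python3 -m crank '[[1,-2,10,-16,-0.145],[1,-2,11,-16,-0.29],[1,-2,11,-16,-0.43],[1,-2,11,-16,-0.58],[1,-2,11,-16,-0.66]]'; python3 - <<'E'
from meas import *
snap("wrist",5);plan(512.8,-266.5,290,173.5);run([("wrist",5)])
E
```

```text
t: 8.3
position: [513.8, -264.8, 289.0]
eef_rot: [-0.47, 0.528, 0.471, 0.528]
contact_force: [-0.6, -0.6, 0.3]
opening: 85.6
pos [ 513.9 -264.8  289.1] jaw 173.7 q6 -2.08 q1 -0.62 open 85.4 F [-0.4 -0.7  0.1] t 8.35
SHIFT [-0.9, 0.9, -1.8] spin [np.float64(0.003)]
-- wrist 5
standtop 1167 [576.7  18.6] [169.8  57.7] 1.8 z 36.9
blue rim 38 [541.2   4.9] [29.1  3.6] 3.3 z 78.0
blue floor 101 [572.6   9.9] [ 35.8 111.4] 74.9 z 40.4
lid few 0
gripall 1276 [ 515.7 -237.4] [85.4 16.4] 83.5 z 236.9
griptop 700 [ 512.3 -268.8] [21.9 16. ] 82.8 z 238.0
handle all 1904 [ 521.1 -194.1] [13.  69.6] 62.2 z 233.9
handle top 1023 [ 521.1 -194.1] [12.9 69.6] 62.2 z 235.8
foot 520 [ 516.7 -235.3] [96.6 46.2] 82.8 z 14.9
arm top 709 [ 513.3 -236.2] [87.  33.2] 80.0 z 176.0
```

View pics/wrist5.png

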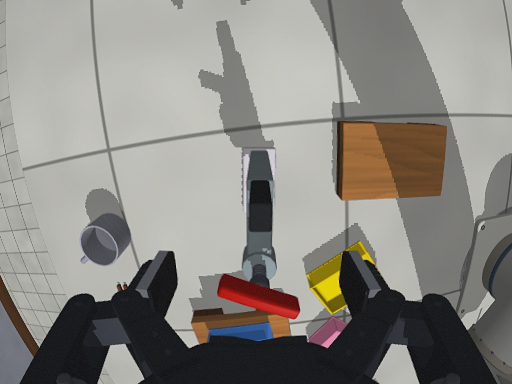

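```bash
python3 -m crank '[[1,40,1,-2,0],[1,70,1,-2,0],[1,82,1,-2,0],[1,82,1,-2,0]]' 110; python3 -m crank '[[-1,0,0,0,0],[-1,0,0,0,0],[-1,0,0,0,0],[-1,0,0,0,0],[-1,0,0,0,0]]' 110; python3 -m crank '[[-1,0,0,0,0],[-1,0,0,0,0]]'; python3 -c "
from h import *
st()"
```

```text
t: 8.75
position: [512.1, -266.9, 206.3]
eef_rot: [-0.468, 0.53, 0.47, 0.529]
contact_force: [-0.4, -1.0, -0.2]
opening: 85.6
t: 9.25
position: [512.7, -268.4, 208.5]
eef_rot: [-0.469, 0.529, 0.469, 0.529]
contact_force: [-0.9, 1.7, -4.6]
opening: 14.6
t: 9.45
position: [512.6, -268.5, 208.5]
eef_rot: [-0.469, 0.529, 0.468, 0.529]
contact_force: [-2.3, -1.5, 4.8]
opening: 14.9
t 9.45 pos [ 512.6 -268.5  208.5] jaw 173.1 tilt -1.0 open 14.9 F [-2.3 -1.5  4.8] M [-0.06  0.45  0.09] q6 -2.08
```

```bash
python3 -m crank '[[-1,-4,0,0,0],[-1,-8,0,0,0],[-1,-8,0,0,0]]'; python3 - <<'E'
from meas import *
plan(586,-115.4,216,183)
p,d,o=snap("scene",6)
st();run([("scene",6)])
cv2.imwrite("pics/c6.png",cv2.resize(p[100:260,130:350],None,fx=3.3,fy=3.3,interpolation=2))
E
```

```text
t: 9.75
position: [512.5, -268.1, 215.6]
eef_rot: [-0.469, 0.529, 0.469, 0.529]
contact_force: [0.9, -0.8, -8.2]
opening: 14.6
pos [ 512.5 -268.1  215.6] jaw 173.1 q6 -2.08 q1 -0.63 open 14.6 F [ 0.9 -0.8 -8.2] t 9.75
SHIFT [-0.4, -54.6, 160.4] spin [np.float64(-0.173)]
t 9.8 pos [ 512.5 -268.1  215.4] jaw 173.1 tilt -1.0 open 14.4 F [-0.9  0.5 -8.2] M [-0.31  0.03 -0.02] q6 -2.08
-- scene 6
standtop 487 [580.5  48.1] [170.3 109.1] 3.2 z 35.8
blue rim 113 [580.1  44.7] [111.1  71.9] 3.3 z 77.7
blue floor 38 [592.4  69.3] [ 55.9 125.7] 61.3 z 40.0
lid few 0
gripall 136 [ 517.5 -233.5] [37.9 91.4] 3.9 z 218.7
griptop 28 [ 521.9 -263.7] [14.6 35.5] 60.9 z 239.9
handle all 136 [ 525.2 -190. ] [11.4 68.5] 59.9 z 232.8
handle top 66 [ 525.2 -190. ] [11.4 68.5] 59.9 z 239.5
foot 69 [ 521.5 -225.1] [111.2  53.1] 74.0 z 14.4
arm top 31 [ 532.3 -225.8] [24.8 99.8] 4.0 z 175.1
```

View pics/c6.png

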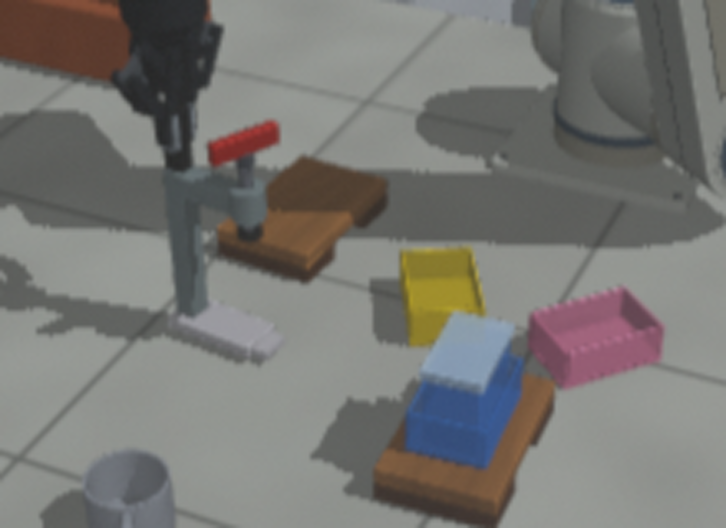

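```bash
python3 -m crank '[[-1,0,-6,16,0],[-1,0,-15,45,-0.04],[-1,0,-25,75,-0.08],[-1,0,-35,103,-0.12],[-1,0,-44,130,-0.15]]'; python3 -m crank '[[-1,0,-10,18,-0.02],[-1,0,-14,27,-0.023],[-1,0,-14,27,-0.023],[-1,0,-14,27,-0.023]]';python3 - <<'E'
from meas import *
plan(586,-115.4,216,183)
for n in ("scene","side","wrist"):
    p,d,o=snap(n,7); X=cloud(n,d,o["position"],o["eef_rot"]);z=X[...,2]
    hsv=cv2.cvtColor(p,cv2.COLOR_BGR2HSV).astype(int);H,S,V=hsv[...,0],hsv[...,1],hsv[...,2];ok=d>0
    q=(582,-60)
    m=ok&ball(X,q,110)&((H<8)|(H>172))&(S>120)
    rect(X[m&(z>200)],n+" handle"); rect(X[m&(z>235)],n+" handletop")
    print(np.histogram(z[ok&ball(X,q,100)&(z>8)&(z<40)&(S<60)],bins=np.arange(8,40,2))[0])
    rect(X[ok&ball(X,q,100)&(z>18)&(z<26)&(S<60)],n+" foot")
    rect(X[ok&ball(X,(577,45),90)&(H>90)&(H<125)&(abs(z-120)<4)&(V>110)],n+" lid")
    rect(X[ok&ball(X,(577,48),130)&(H<25)&(S>80)&(abs(z-36)<3)],n+" stand")
a=load("scene",7)[0][100:280,160:350];b=load("side",7)[0][100:280,180:370]
cv2.imwrite("pics/c7.png",np.hstack([cv2.resize(q,None,fx=2.1,fy=2.1,interpolation=2) for q in(a,b)]))
E
```

```text
t: 10.3
position: [572.3, -142.6, 215.3]
eef_rot: [-0.507, 0.492, 0.508, 0.492]
contact_force: [-0.3, -0.4, -7.5]
opening: 14.9
t: 10.7
position: [584.8, -117.3, 215.5]
eef_rot: [-0.513, 0.487, 0.513, 0.487]
contact_force: [0.4, -0.6, -8.0]
opening: 14.4
pos [ 584.8 -117.3  215.5] jaw -177.0 q6 -1.96 q1 -0.34 open 14.4 F [ 0.4 -0.6 -8. ] t 10.7
SHIFT [-0.5, -1.3, 1.9] spin [np.float64(-0.0)]
scene handle 167 [584.7 -42.1] [13.8 71.1] 70.8 z 235.5
scene handletop 87 [584.8 -42.2] [13.1 71.1] 71.8 z 240.3
[ 17  15  25  36  53  97 110  56  15   6   4   5   3  15   9]
scene foot 278 [583.5 -76.7] [ 50.4 113. ] 3.2 z 20.8
scene lid 387 [576.6  45.4] [94.6 56.7] 3.9 z 120.0
scene stand 483 [579.3  48.6] [172.9 107.4] 2.7 z 35.8
side handle 127 [577.7 -37.7] [14.  63.4] 74.2 z 238.8
side handletop 84 [577.5 -37.7] [14. 63.] 74.2 z 241.8
[ 5  3  6  8  9 26 74 72 22  8  4  6  3  4  7]
side foot 194 [582.8 -87.4] [47.7 85.9] 1.4 z 21.9
side lid 440 [577.1  47.6] [92.2 59.9] 4.7 z 120.7
side stand 582 [575.   50.6] [169.9 112.2] 3.4 z 36.5
wrist handle few 0
wrist handletop few 0
[  7  31   4   7  34   8 270 391  19   3  12   8   3  20   2]
wrist foot 688 [600.2 -62.9] [159.1  68.3] 66.9 z 22.2
wrist lid 11 [577.1  28.8] [44.2  4.4] 2.5 z 121.2
wrist stand 859 [577.6  10. ] [168.9  38.3] 3.0 z 37.0
```

View pics/c7.png

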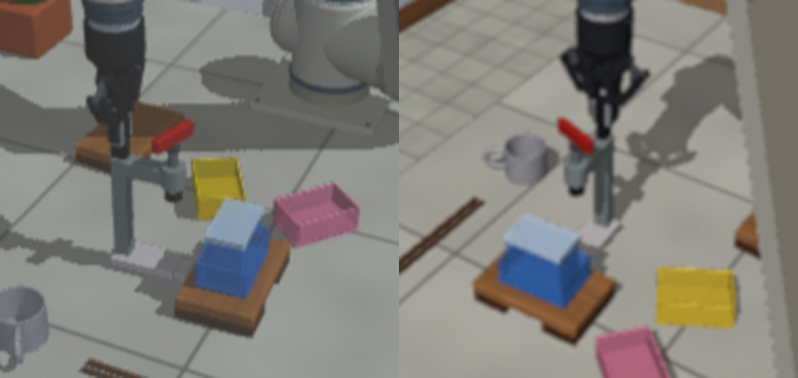

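View pics/wrist7.png

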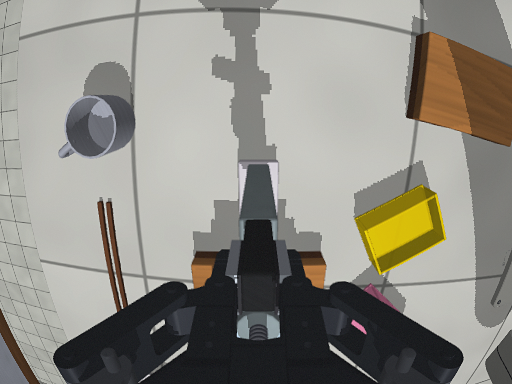

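```bash
python3 -m crank '[[-1,3,-1,0,0],[-1,6,-1,0,0],[-1,6,-1,0,0]]'; python3 -m crank '[[-1,0,0,8,0],[-1,0,0,18,0],[-1,0,0,28,0],[-1,0,0,36,0],[-1,0,0,40,0]]'
```

```text
t: 11.15
position: [585.8, -117.2, 209.2]
eef_rot: [-0.512, 0.487, 0.513, 0.487]
contact_force: [-0.1, 0.5, -8.6]
opening: 14.3
t: 11.65
position: [583.9, -75.6, 210.0]
eef_rot: [-0.513, 0.486, 0.513, 0.486]
contact_force: [0.0, -0.6, -8.0]
opening: 14.7
```

```bash
python3 -m crank '[[-1,0,0,8,0],[-1,0,0,18,0],[-1,0,0,28,0],[-1,0,0,38,0],[-1,0,0,45,0]]'; python3 -m crank '[[-1,0,0,0,0],[-1,0,0,0,0]]'; python3 - <<'E'
from meas import *
plan(581.5,-30.5,209,183)
for n in ("scene","side"):
    p,d,o=snap(n,8); X=cloud(n,d,o["position"],o["eef_rot"]);z=X[...,2]
    hsv=cv2.cvtColor(p,cv2.COLOR_BGR2HSV).astype(int);H,S,V=hsv[...,0],hsv[...,1],hsv[...,2];ok=d>0
    m=ok&ball(X,(577,45),60)&((H<8)|(H>172))&(S>120)
    rect(X[m&(z>200)],n+" handle"); rect(X[m&(z>229)],n+" handletop")
    rect(X[ok&ball(X,(577,45),90)&(H>90)&(H<125)&(abs(z-120)<4)&(V>110)],n+" lid")
    rect(X[ok&ball(X,(577,48),130)&(H<25)&(S>80)&(abs(z-36)<3)],n+" stand")
a=load("scene",8)[0][120:270,190:350];b=load("side",8)[0][130:280,180:340]
cv2.imwrite("pics/c8.png",np.hstack([cv2.resize(q,None,fx=2.45,fy=2.45,interpolation=2) for q in(a,b)]))
E
```

```text
t: 12.15
position: [581.5, -30.9, 209.8]
eef_rot: [-0.513, 0.487, 0.513, 0.487]
contact_force: [0.0, -0.8, -7.4]
opening: 15.0
t: 12.35
position: [581.7, -31.9, 209.9]
eef_rot: [0.513, -0.487, -0.513, -0.487]
contact_force: [0.2, -1.4, -8.8]
opening: 14.7
pos [581.7 -31.9 209.9] jaw -177.0 q6 -1.82 q1 -0.2 open 14.7 F [ 0.2 -1.4 -8.8] t 12.35
SHIFT [0.9, 0.1, 1.4] spin [np.float64(0.001)]
scene handle 150 [581.3  44.9] [10.  71.6] 72.1 z 230.4
scene handletop 81 [581.3  44.9] [10.  71.6] 72.1 z 234.6
scene lid 312 [578.2  45.6] [95.4 56.2] 3.7 z 120.0
scene stand 505 [578.  48.] [174.1 109.1] 2.3 z 35.9
side handle 137 [575.9  46.8] [12.8 67.8] 71.5 z 234.6
side handletop 93 [576.3  46.4] [12.4 66.8] 71.0 z 235.9
side lid 382 [576.5  47.6] [91.5 58.3] 3.8 z 120.7
side stand 580 [575.1  50.9] [171.3 110.2] 3.2 z 36.6
```

View pics/c8.png

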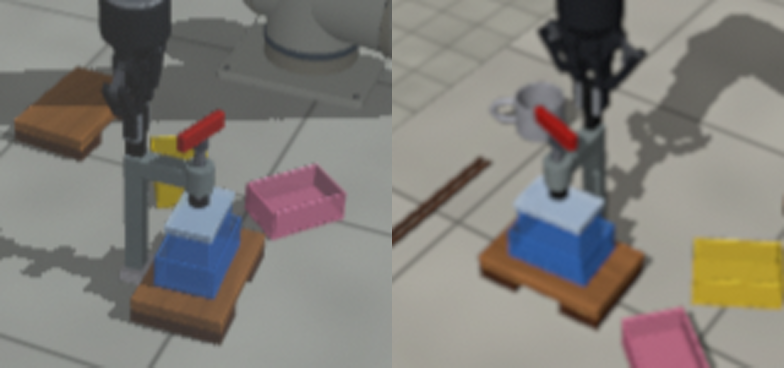

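```bash
python3 -m crank '[[-1,0,1,1,0],[-1,0.7,1,1,0],[-1,1.4,1,1,0],[-1,1.4,1,1,0]]'
```

```text
t: 12.85
position: [580.7, -31.2, 208.7]
eef_rot: [0.513, -0.487, -0.513, -0.487]
contact_force: [-1.3, -0.3, -6.2]
opening: 15.0
```

```bash
python3 -m crank '[[-1,0.5,0,0,0],[-1,1,0,0,0],[-1,1,0,0,0]]' 30; python3 -m crank '[[0.2,0,0,0,0],[0.2,0,0,0,0],[1,0,0,0,0],[1,0,0,0,0],[1,0,0,0,0]]'; python3 -m crank '[[1,-40,0,0,0],[1,-80,0,0,0],[1,-80,0,0,0]]'; python3 - <<'E'
from meas import *
st()
for n in ("scene","side","wrist"):
    p,d,o=snap(n,9); X=cloud(n,d,o["position"],o["eef_rot"]);z=X[...,2]
    hsv=cv2.cvtColor(p,cv2.COLOR_BGR2HSV).astype(int);H,S,V=hsv[...,0],hsv[...,1],hsv[...,2];ok=d>0
    m=ok&ball(X,(577,45),60)&((H<8)|(H>172))&(S>120)
    rect(X[m&(z>200)],n+" handle"); rect(X[m&(z>229)],n+" handletop")
    rect(X[ok&ball(X,(577,45),90)&(H>90)&(H<125)&(abs(z-120)<4)&(V>110)],n+" lid")
    rect(X[ok&ball(X,(577,48),130)&(H<25)&(S>80)&(abs(z-36)<3)],n+" stand")
    rect(X[ok&ball(X,(581,-31),30)&(abs(z-237)<4)&(V<75)],n+" griptop")
E
```

```text
t: 13.15
position: [580.9, -31.4, 208.5]
eef_rot: [0.514, -0.487, -0.512, -0.487]
contact_force: [-2.1, -2.3, 5.8]
opening: 14.6
t: 13.65
position: [580.6, -31.0, 207.4]
eef_rot: [-0.513, 0.487, 0.513, 0.487]
contact_force: [0.6, 0.2, -0.2]
opening: 84.8
t: 13.95
position: [582.0, -31.3, 292.7]
eef_rot: [0.515, -0.485, -0.511, -0.488]
contact_force: [0.1, 0.2, -0.1]
opening: 85.3
t 13.95 pos [582.  -31.3 292.7] jaw -177.0 tilt -1.0 open 85.3 F [ 0.1  0.2 -0.1] M [0.02 0.01 0.02] q6 -1.82
scene handle 146 [578.8  44.9] [12.2 72.1] 72.2 z 228.9
scene handletop 73 [578.6  44.9] [12.2 69.2] 72.2 z 233.8
scene lid 315 [577.3  45.4] [93.9 56.3] 2.9 z 119.9
scene stand 497 [579.   49.1] [169.7 107.5] 2.2 z 36.0
scene griptop 31 [583.  -31.6] [17.4 22.3] 3.8 z 236.3
side handle 138 [575.1  47.5] [13.4 67.3] 72.2 z 232.9
side handletop 91 [575.   47.4] [12.8 67.3] 72.6 z 234.9
side lid 381 [576.5  47. ] [91.4 61. ] 2.7 z 120.7
side stand 575 [576.1  50.4] [171.4 110.8] 3.4 z 36.5
side griptop 28 [579.2 -27.7] [13.6 21.1] 1.5 z 237.1
wrist handle 1884 [577.   42.9] [12.4 69.4] 71.5 z 233.6
wrist handletop 1227 [576.9  43.1] [12.3 69.2] 71.9 z 235.6
wrist lid 2199 [577.2  44.9] [90.6 56.4] 3.9 z 121.2
wrist stand 3101 [576.   46.3] [169. 110.] 2.9 z 37.1
wrist griptop 729 [581.6 -32.3] [15.9 21.9] 3.6 z 238.0
```

View pics/wrist9.png

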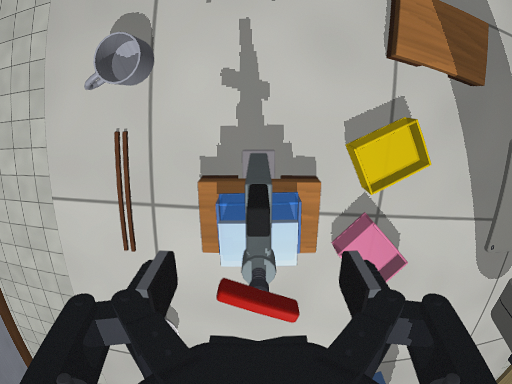

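```bash
python3 -c "
from h import *
plan(577,45.1,292,162)"; python3 -m crank '[[1,0,-1,25,0.1],[1,0,-1,52,0.2],[1,0,-1,76.5,0.3],[1,0,-1,76.5,0.366],[1,0,-1,76.5,0.366]]'; python3 - <<'E'
from meas import *
plan(577,45.1,218.6,162)
p,d,o=snap("wrist",10)
E
```

```text
pos [580.5 -31.  286.9] jaw -177.0 q6 -1.82 q1 -0.2 open 85.5 F [-1.   0.5 -0.1] t 14.1
SHIFT [-5.1, -0.5, 76.2] spin [np.float64(0.367)]
t: 14.6
position: [577.1, 46.1, 286.0]
eef_rot: [-0.415, 0.573, 0.416, 0.571]
contact_force: [0.5, -0.4, 0.2]
opening: 85.7
pos [577.1  46.1 286. ] jaw 162.1 q6 -1.32 q1 -0.07 open 85.7 F [ 0.5 -0.4  0.2] t 14.6
SHIFT [67.4, -0.2, -1.0] spin [np.float64(0.001)]
```

View pics/wrist10.png

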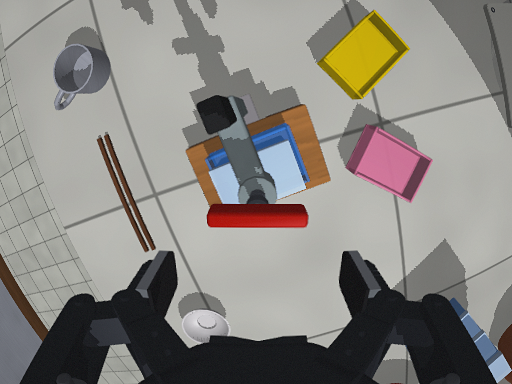

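The wrist view shows the bar at (257,216) lying along the jaw axis. I had misread the rectangle's angle: the bar's long axis is at about 161.5°. The jaws must close along 251.5°, so I turn another -1.56 rad. The last joint then has room for the full clockwise turn.

```bash
python3 -m crank '[[0.2,0,0,-1,-0.145],[0.2,0,0,-1,-0.29],[0.2,0,0,-1,-0.43],[0.2,0,0,-1,-0.58],[0.2,0,0,-1,-0.72]]'; python3 -m crank '[[0.2,0,0,0,-0.145],[0.2,0,0,0,-0.29],[0.2,0,0,0,-0.43],[0.2,0,0,0,-0.58],[0.2,0,0,0,-0.72]]' ;python3 -m crank '[[0.2,0,0,0,-0.12],[0.2,0,0,0,-0.12]]' ; python3 - <<'E'
from meas import *
plan(577,45.1,218.6,251.5)
p,d,o=snap("wrist",11)
X=cloud("wrist",d,o["position"],o["eef_rot"]);hsv=cv2.cvtColor(p,cv2.COLOR_BGR2HSV).astype(int);H,S=hsv[...,0],hsv[...,1]
rect(X[((H<8)|(H>172))&(S>120)&(X[...,2]>229)],"ht")
E
```

```text
t: 15.15
position: [577.1, 43.7, 286.6]
eef_rot: [-0.592, 0.387, 0.592, 0.386]
contact_force: [0.1, -0.5, -0.2]
opening: 51.3
t: 15.65
position: [577.1, 43.7, 286.6]
eef_rot: [-0.69, 0.153, 0.691, 0.153]
contact_force: [-0.2, -0.2, -0.9]
opening: 51.7
t: 15.85
position: [577.1, 43.8, 286.7]
eef_rot: [-0.698, 0.113, 0.698, 0.113]
contact_force: [-0.7, 0.4, 0.2]
opening: 51.3
pos [577.1  43.8 286.7] jaw -108.4 q6 -2.89 q1 -0.07 open 51.3 F [-0.7  0.4  0.2] t 15.85
SHIFT [68.1, -1.2, 0.6] spin [np.float64(0.001)]
ht 1605 [598.7  37.2] [ 11.6 114.3] 72.0 z 236.0
```

View pics/wrist11.png

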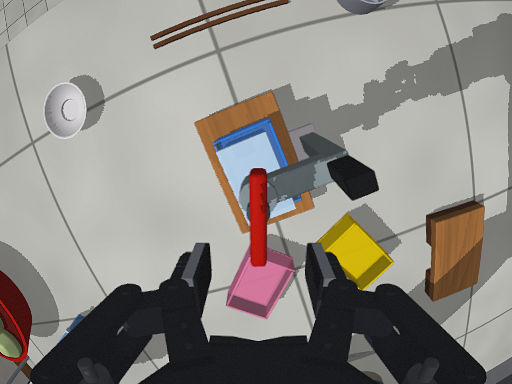

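```bash
python3 -m crank '[[0.2,35,-1,0.5,0],[0.2,60,-1,0.5,0],[0.2,68,-1,0.5,0],[0.2,68,-1,0.5,0]]' 50; python3 -m crank '[[-1,0,0,0,0],[-1,0,0,0,0],[-1,0,0,0,0],[-1,0,0,0,0]]' 50; python3 -c "
from h import *
st()"
```

```text
t: 16.3
position: [576.7, 45.3, 218.6]
eef_rot: [-0.697, 0.115, 0.699, 0.115]
contact_force: [-0.2, 0.4, 0.3]
opening: 51.3
t: 16.7
position: [577.7, 45.2, 220.8]
eef_rot: [0.699, -0.114, -0.697, -0.114]
contact_force: [-0.8, -1.6, 6.9]
opening: 13.2
t 16.7 pos [577.7  45.2 220.8] jaw -108.6 tilt -1.0 open 13.2 F [-0.8 -1.6  6.9] M [-0.53  0.08 -0.01] q6 -2.88
```

```bash
python3 -m crank '[[-1,0.6,0,0,0.12],[-1,1.2,0,0,0.24],[-1,1.8,0,0,0.36],[-1,2.4,0,0,0.48],[-1,3,0,0,0.6]]'; python3 -c "
from h import *
st()"
```

```text
t: 17.2
position: [578.3, 45.3, 218.6]
eef_rot: [0.634, -0.316, -0.63, -0.317]
contact_force: [0.7, -1.6, 11.1]
opening: 13.1
t 17.2 pos [578.3  45.3 218.6] jaw -143.3 tilt -1.0 open 13.1 F [ 0.7 -1.6 11.1] M [-0.29 -0.13  0.12] q6 -2.28
```

```bash
python3 -m crank '[[-1,0.5,0,0,0.12],[-1,1,0,0,0.24],[-1,1.5,0,0,0.36],[-1,2.1,0,0,0.48],[-1,2.7,0,0,0.6]]'; python3 - <<'E'
from meas import *
st()
for n in ("scene","side"): snap(n,12)
a=load("scene",12)[0][120:270,190:350];b=load("side",12)[0][130:280,180:340]
cv2.imwrite("pics/c12.png",np.hstack([cv2.resize(q,None,fx=2.45,fy=2.45,interpolation=2) for q in(a,b)]))
E
```

```text
t: 17.7
position: [578.2, 45.3, 215.7]
eef_rot: [0.511, -0.489, -0.509, -0.49]
contact_force: [1.3, -2.8, 9.3]
opening: 12.9
t 17.7 pos [578.2  45.3 215.7] jaw -177.6 tilt -1.0 open 12.9 F [ 1.3 -2.8  9.3] M [-0.35 -0.1   0.15] q6 -1.68
```

View pics/c12.png

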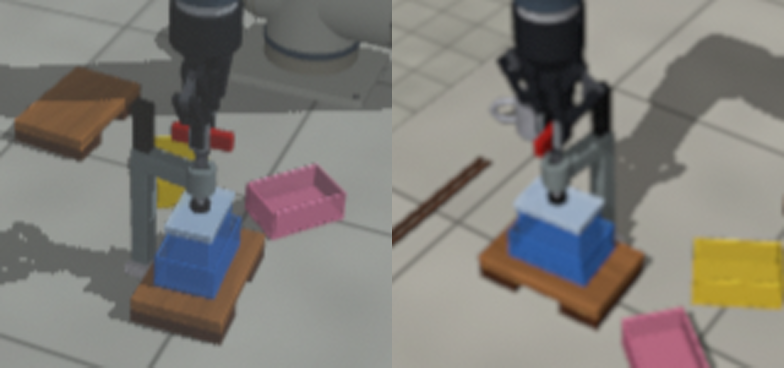

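```bash
cat > post.py <<'E'
from meas import *
def post(tag,zc=237,views=("scene","side")):
    for n in views:
        p,d,pos,rot=load(n,tag);X=cloud(n,d,pos,rot);z=X[...,2];hsv=cv2.cvtColor(p,cv2.COLOR_BGR2HSV).astype(int);H,S,V=hsv[...,0],hsv[...,1],hsv[...,2]
        m=(d>0)&ball(X,(581,-31),35)&(V<75)
        zz=z[m&(z>222)&(z<250)]; print(n,"post max z",np.percentile(zz,90).round(1) if len(zz) else None)
        rect(X[m&(abs(z-zc)<3.5)],n+" griptop")
        m=(d>0)&ball(X,(577,45),50)&((H<8)|(H>172))&(S>120); rect(X[m],n+" handle"); print("   handle z95",np.percentile(z[m],[80,90,97]).round(1))
        rect(X[(d>0)&ball(X,(577,45),90)&(H>90)&(H<125)&(abs(z-120)<4)&(V>110)],n+" lid")
E
python3 - <<'E'
from post import *
post(9);print();post(12)
E
```

```text
scene post max z 237.7
scene griptop 31 [583.  -31.6] [17.4 22.3] 3.8 z 236.3
scene handle 146 [578.8  44.9] [12.2 72.1] 72.2 z 228.9
   handle z95 [233.9 235.6 236.6]
scene lid 315 [577.3  45.4] [93.9 56.3] 2.9 z 119.9
side post max z 238.2
side griptop 27 [579.2 -27.7] [13.6 21.1] 1.5 z 237.1
side handle 138 [575.1  47.5] [13.4 67.3] 72.2 z 232.9
   handle z95 [236.  237.  237.6]
side lid 381 [576.5  47. ] [91.4 61. ] 2.7 z 120.7

scene post max z 237.6
scene griptop 28 [570.6 -29.4] [20.8 13.2] 85.5 z 236.7
scene handle 103 [582.5  46.4] [11.2 66.8] 3.7 z 222.6
   handle z95 [229.  230.1 231.2]
scene lid 297 [578.9  44.9] [91.9 57. ] 3.6 z 120.1
side post max z 236.7
side griptop few 6
side handle 70 [576.9  62.2] [13.8 41.3] 11.9 z 228.5
   handle z95 [230.7 231.5 233. ]
side lid 373 [577.2  47.3] [92.7 60.2] 4.4 z 120.7
```

```bash
python3 -m crank '[[-1,0.3,0,0,0.12],[-1,0.6,0,0,0.24],[-1,1.0,0,0,0.36],[-1,1.4,0,0,0.48],[-1,1.8,0,0,0.6]]'; python3 -c "
from h import *
st()"
```

```text
t: 18.3
position: [577.9, 45.4, 213.0]
eef_rot: [-0.343, 0.618, 0.342, 0.619]
contact_force: [1.5, -1.1, 2.5]
opening: 12.9
t 18.3 pos [577.9  45.4 213. ] jaw 148.0 tilt -1.0 open 12.9 F [ 1.5 -1.1  2.5] M [-0.27 -0.27  0.21] q6 -1.08
```

```bash
python3 -m crank '[[-1,0.2,0,0,0.12],[-1,0.3,0,0,0.24],[-1,0.4,0,0,0.36],[-1,0.4,0,0,0.48],[-1,0.4,0,0,0.6]]'; python3 - <<'E'
from post import *
st()
for n in ("scene","side"): snap(n,13)
post(13,239)
a=load("scene",13)[0][120:270,190:350];b=load("side",13)[0][130:280,180:340]
cv2.imwrite("pics/c13.png",np.hstack([cv2.resize(q,None,fx=2.45,fy=2.45,interpolation=2) for q in(a,b)]))
E
```

```text
t: 18.8
position: [576.8, 45.3, 211.8]
eef_rot: [-0.145, 0.692, 0.145, 0.692]
contact_force: [-2.8, -1.8, 0.6]
opening: 13.1
t 18.8 pos [576.8  45.3 211.8] jaw 113.6 tilt -1.0 open 13.1 F [-2.8 -1.8  0.6] M [-0.54  0.44  0.2 ] q6 -0.48
scene post max z 237.4
scene griptop 24 [560.  -28.7] [23.1 15.4] 65.1 z 236.7
scene handle 64 [582.2  48.6] [64.4 10.6] 22.5 z 224.9
   handle z95 [227.  227.5 228.2]
scene lid 296 [578.8  46.6] [94.5 56.1] 0.7 z 119.9
side post max z 238.9
side griptop 25 [557.5 -25.7] [19.9 13.2] 74.9 z 238.1
side handle 115 [567.1  47.3] [79.  52.7] 57.5 z 221.8
   handle z95 [226.5 228.5 258.7]
side lid 360 [576.7  48.1] [91.2 60.2] 1.4 z 120.9
```

View pics/c13.png

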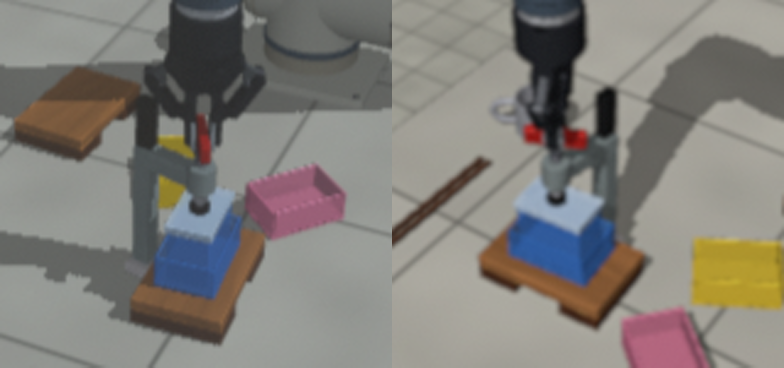

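```bash
python3 - <<'E'
from post import *
p,d,o=snap("wrist",13)
X=cloud("wrist",d,o["position"],o["eef_rot"]);z=X[...,2]
hsv=cv2.cvtColor(p,cv2.COLOR_BGR2HSV).astype(int);H,S,V=hsv[...,0],hsv[...,1],hsv[...,2];ok=d>0
rect(X[ok&ball(X,(565,-31),45)&(abs(z-239)<4)&(V<75)],"griptop")
rect(X[ok&ball(X,(577,48),130)&(H<25)&(S>80)&(abs(z-36)<3)]," stand")
rect(X[ok&ball(X,(577,45),90)&(H>90)&(H<125)&(abs(z-120)<4)&(V>110)]," lid")
rect(X[ok&ball(X,(577,48),130)&(S<60)&(V>100)&(abs(z-17)<5)],"foot")
E
```

```text
griptop 1670 [559.5 -28.3] [22.2 16.6] 79.8 z 238.5
 stand 4743 [575.6  47.1] [169.  109.9] 3.0 z 37.1
 lid 3856 [570.4  41.4] [88.1 86.4] 28.5 z 121.1
foot 523 [567.7 -25. ] [52.3 30. ] 3.0 z 15.7
```

View pics/wrist13.png

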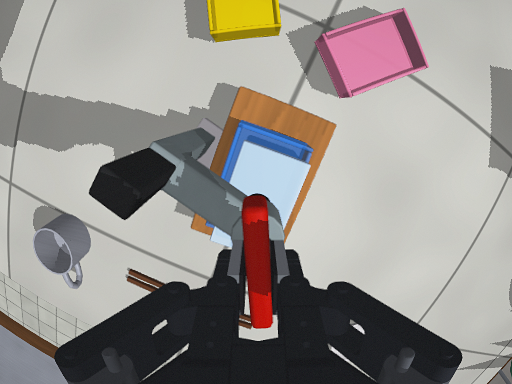

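```bash
python3 -m crank '[[-1,0,0,0,0.12],[-1,0,0,0,0.24],[-1,0,0,0,0.36],[-1,0,0,0,0.48],[-1,0,0,0,0.5]]'; python3 - <<'E'
from post import *
st()
for n in ("scene","wrist"): snap(n,14)
post(14,239,("scene",))
p,d,pos,rot=load("wrist",14)
X=cloud("wrist",d,pos,rot);z=X[...,2]
hsv=cv2.cvtColor(p,cv2.COLOR_BGR2HSV).astype(int);H,S,V=hsv[...,0],hsv[...,1],hsv[...,2];ok=d>0
rect(X[ok&ball(X,(565,-31),45)&(abs(z-240)<5)&(V<75)],"griptop")
m=ok&((H<8)|(H>172))&(S>120)&ball(X,(577,45),50)&(z>210);print(np.percentile(z[m],[50,80,95]))
E
```

```text
t: 19.45
position: [576.8, 45.3, 211.5]
eef_rot: [0.029, 0.707, -0.029, 0.706]
contact_force: [-2.7, -3.4, 0.6]
opening: 13.2
t 19.45 pos [576.8  45.3 211.5] jaw 85.3 tilt -1.0 open 13.2 F [-2.7 -3.4  0.6] M [-0.63  0.5   0.23] q6 0.02
scene post max z 239.8
scene griptop 29 [562.3 -28.7] [20.6 14.8] 77.9 z 239.1
scene handle 57 [595.7  45.5] [39.3 11.4] 0.1 z 223.6
   handle z95 [226.4 227.2 228. ]
scene lid 300 [578.5  44.9] [95.6 56.2] 3.1 z 120.0
griptop 1347 [559. -28.] [22.3 16.7] 79.1 z 240.4
[226.29897099 227.14983503 227.82979578]
```

View pics/wrist14.png

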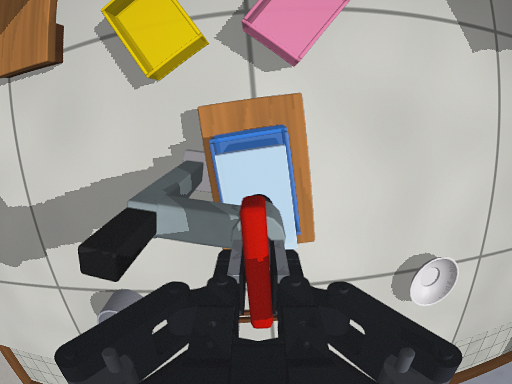

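```bash
python3 -m crank '[[-1,0,0,0,0.12],[-1,0,0,0,0.24],[-1,0,0,0,0.34],[-1,0.3,0,0,0.42],[-1,0.6,0,0,0.5]]'; python3 - <<'E'
from post import *
st()
for n in ("wrist",): snap(n,15)
p,d,pos,rot=load("wrist",15)
X=cloud("wrist",d,pos,rot);z=X[...,2]
hsv=cv2.cvtColor(p,cv2.COLOR_BGR2HSV).astype(int);H,S,V=hsv[...,0],hsv[...,1],hsv[...,2];ok=d>0
rect(X[ok&ball(X,(565,-31),45)&(abs(z-240)<5)&(V<75)],"griptop")
m=ok&((H<8)|(H>172))&(S>120)&ball(X,(577,45),50)&(z>210);print(np.percentile(z[m],[50,80,95]))
E
```

```text
t: 20.05
position: [576.9, 45.4, 209.6]
eef_rot: [0.202, 0.678, -0.203, 0.677]
contact_force: [-0.1, -3.9, -10.9]
opening: 13.0
t 20.05 pos [576.9  45.4 209.6] jaw 56.7 tilt -1.0 open 13.0 F [ -0.1  -3.9 -10.9] M [-0.59 -0.16  0.32] q6 0.52
griptop 91 [551.3 -28.8] [16.8  2.2] 84.0 z 237.5
[224.21165399 225.01558967 225.6467603 ]
```

View pics/wrist15.png

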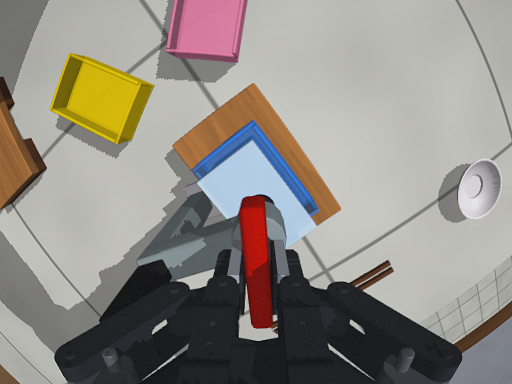

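```bash
python3 -m crank '[[-1,0.7,0,0,0],[-1,1.3,0,0,0],[-1,1.3,0,0,0]]'; python3 - <<'E'
from post import *
st()
snap("scene",16);snap("side",16);post(16,241)
a=load("scene",16)[0][120:270,190:350];b=load("side",16)[0][130:280,180:340]
cv2.imwrite("pics/c16.png",np.hstack([cv2.resize(q,None,fx=2.45,fy=2.45,interpolation=2) for q in(a,b)]))
E
```

```text
t: 20.4
position: [577.0, 45.4, 209.5]
eef_rot: [0.202, 0.678, -0.202, 0.677]
contact_force: [-1.2, -4.4, -7.4]
opening: 13.2
t 20.4 pos [577.   45.4 209.5] jaw 56.7 tilt -1.0 open 13.2 F [-1.2 -4.4 -7.4] M [-0.73  0.18  0.31] q6 0.51
scene post max z 240.9
scene griptop 24 [562.6 -27.5] [23.7 13.5] 67.8 z 240.0
scene handle 78 [581.8  47.6] [10.9 67.5] 54.9 z 215.3
   handle z95 [221.3 222.9 225. ]
scene lid 310 [580.4  45.5] [99.9 55.6] 3.3 z 119.8
side post max z 241.3
side griptop 26 [557.4 -25.2] [14.8 21.9] 7.6 z 240.3
side handle 81 [567.6  44.7] [17.6 61.7] 34.8 z 221.4
   handle z95 [224.1 225.  226.9]
side lid 370 [577.2  48.2] [92.  58.3] 4.8 z 120.7
```

View pics/c16.png

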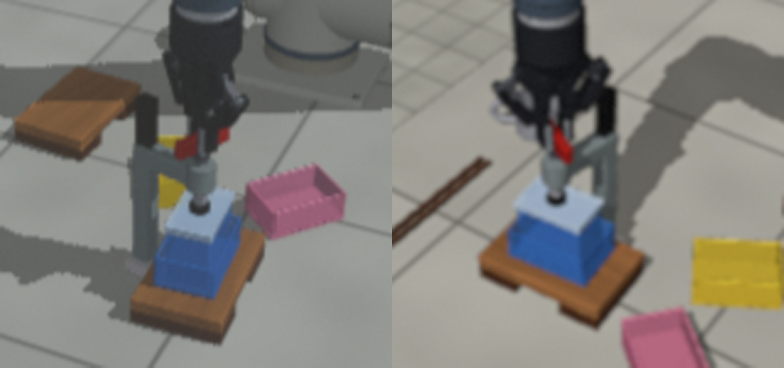

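```bash
python3 -m crank '[[0,0,0,0,0],[0,0,0,0,0],[0,0,0,0,0],[0,-35,0,0,0],[0,-75,0,0,0]]'; python3 -c "
from h import *
plan(570,-31,285,170)"
```

```text
t: 21.0
position: [576.6, 45.8, 284.8]
eef_rot: [0.203, 0.678, -0.203, 0.677]
contact_force: [0.8, -0.6, 0.7]
opening: 42.5
pos [576.6  45.8 284.8] jaw 56.6 q6 0.52 q1 -0.07 open 42.5 F [ 0.8 -0.6  0.7] t 21.0
SHIFT [-0.2, -67.8, 36.7] spin [np.float64(1.163)]
```

```bash
python3 -m crank '[[0.2,-5,0,0,0.14],[0.2,-10,-15,8,0.28],[0.2,-10,-35,18,0.42],[0.2,-10,-55,28,0.56],[0.2,-10,-68,37,0.7]]'; python3 -m crank '[[0.2,0,0,0,0.14],[0.2,0,0,0,0.28],[0.2,0,0,0,0.42],[0.2,0,0,0,0.46],[0.2,0,0,0,0.46]]'; cat >> post.py <<'E'
def wr(tag):
    p,d,pos,rot=load("wrist",tag);X=cloud("wrist",d,pos,rot);z=X[...,2]
    hsv=cv2.cvtColor(p,cv2.COLOR_BGR2HSV).astype(int);H,S,V=hsv[...,0],hsv[...,1],hsv[...,2];ok=d>0
    rect(X[ok&ball(X,(568,-30),45)&(abs(z-240)<5)&(V<75)],"w griptop")
    m=ok&((H<8)|(H>172))&(S>120)&ball(X,(577,45),50)&(z>205);print(np.percentile(z[m],[30,50,80,95]).round(1))
    rect(X[m&(z>np.percentile(z[m],80)-2)],"w handletop")
    rect(X[ok&ball(X,(577,45),90)&(H>90)&(H<125)&(abs(z-120)<4)&(V>110)],"w lid")
    rect(X[ok&ball(X,(577,48),130)&(H<25)&(S>80)&(abs(z-36)<3)],"w stand")
E
python3 - <<'E'
from post import *
st()
for n in ("scene","side","wrist"): snap(n,17)
post(17,241);wr(17);print();wr(9)
E
```

```text
t: 21.5
position: [570.5, -32.5, 295.3]
eef_rot: [0.425, 0.565, -0.424, 0.566]
contact_force: [0.5, 0.4, -0.3]
opening: 51.1
t: 22.0
position: [570.8, -31.5, 295.1]
eef_rot: [0.541, 0.455, -0.541, 0.455]
contact_force: [-0.7, 0.2, 0.0]
opening: 51.4
t 22.0 pos [570.8 -31.5 295.1] jaw -9.9 tilt -1.0 open 51.4 F [-0.7  0.2  0. ] M [-0.02  0.01 -0.03] q6 1.54
scene post max z 239.3
scene griptop 21 [567.7 -31.5] [19.6 15. ] 84.1 z 239.0
scene handle 150 [582.9  44.5] [10.9 67.1] 64.0 z 216.8
   handle z95 [222.7 224.  225.3]
scene lid 304 [577.4  45.5] [98.2 55.8] 3.7 z 119.8
side post max z 240.4
side griptop 25 [562.7 -27.4] [21.3 12.6] 80.5 z 239.7
side handle 120 [575.4  46.9] [34.4 61.5] 37.0 z 222.6
   handle z95 [224.6 225.5 226.5]
side lid 368 [576.2  47.6] [91.3 59.7] 4.2 z 120.7
w griptop 655 [564.4 -30.5] [21.7 14.8] 80.3 z 240.5
[224.2 224.7 225.4 226. ]
w handletop 1438 [578.4  44.1] [11.4 68.6] 63.0 z 224.8
w lid 2117 [577.2  45.4] [90.9 56.2] 4.2 z 121.3
w stand 4402 [575.9  47.1] [169.3 109.3] 2.9 z 37.2

w griptop 702 [581.1 -32.8] [15.7 21.8] 3.9 z 238.1
[227.6 233.7 236.3 236.9]
w handletop 894 [576.5  42.6] [12.  69.1] 71.4 z 236.1
w lid 2190 [576.8  44.5] [90.6 56.4] 3.9 z 121.3
w stand 3091 [575.7  45.9] [169. 110.] 2.9 z 37.2
```

View pics/wrist17.png

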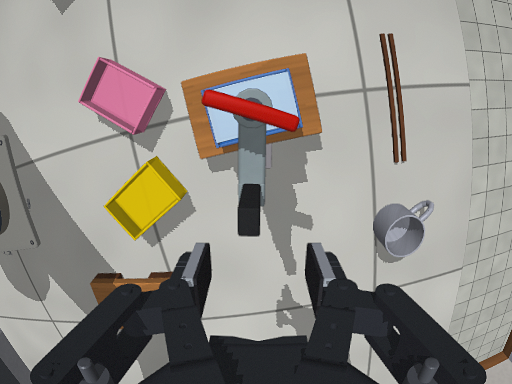

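```bash
python3 -m crank '[[0.2,40,-6,0,0],[0.2,70,-6,0,0],[0.2,83,-6,0,0],[0.2,83,-6,0,0]]' 20; python3 -m crank '[[-1,0,0,0,0],[-1,0,0,0,0],[-1,0,0,0,0],[-1,0,0,0,0]]' 20; python3 -c "
from h import *
st()
import numpy as np
# arc about (577.2,45) by +11deg
o=observe();P=o['position'][:2]-np.array([577.2,45]);
for a in (3,6,9,11,12.5):
    c,s=np.cos(np.radians(a)),np.sin(np.radians(a));Q=np.array([c*P[0]-s*P[1],s*P[0]+c*P[1]])-P
    y=np.array([.985,-.174]);z=np.array([-.174,-.985]);print(a,round(-np.radians(a),3),(Q@y).round(1),(Q@z).round(1))
"
```

```text
t: 22.55
position: [563.8, -30.3, 209.8]
eef_rot: [-0.54, -0.456, 0.542, -0.455]
contact_force: [-0.0, -0.4, 1.1]
opening: 51.1
t: 22.95
position: [565.5, -30.9, 212.7]
eef_rot: [0.542, 0.454, -0.541, 0.456]
contact_force: [1.8, -2.3, 4.1]
opening: 16.0
t 22.95 pos [565.5 -30.9 212.7] jaw -9.9 tilt -1.0 open 16.0 F [ 1.8 -2.3  4.1] M [-0.17 -0.57 -0.09] q6 1.54
3 -0.052 4.0 -0.2
6 -0.105 8.0 -0.6
9 -0.157 12.0 -1.2
11 -0.192 14.6 -1.7
12.5 -0.218 16.6 -2.2
```

```bash
python3 -m crank '[[-1,0,2,0,-0.026],[-1,0,4,-0.2,-0.052],[-1,0,6,-0.4,-0.079],[-1,0,8,-0.6,-0.105],[-1,0,10,-0.9,-0.131]]'; python3 -c "
from h import *
st()"; python3 -m crank '[[-1,0,2,-0.1,-0.026],[-1,0,4,-0.2,-0.052],[-1,0,6,-0.4,-0.079],[-1,0,6.3,-0.4,-0.085],[-1,0,6.3,-0.4,-0.085]]';python3 -c "
from h import *
st()"
```

```text
t: 23.45
position: [575.3, -31.7, 212.4]
eef_rot: [0.51, 0.49, -0.509, 0.491]
contact_force: [1.0, -2.0, 6.6]
opening: 15.8
t 23.45 pos [575.3 -31.7 212.4] jaw -2.2 tilt -1.0 open 15.8 F [ 1.  -2.   6.6] M [-0.11 -0.24 -0.08] q6 1.41
t: 23.95
position: [581.6, -31.5, 212.4]
eef_rot: [0.489, 0.511, -0.488, 0.512]
contact_force: [1.2, -2.3, 6.3]
opening: 16.1
t 23.95 pos [581.6 -31.5 212.4] jaw 2.6 tilt -1.0 open 16.1 F [ 1.2 -2.3  6.3] M [ 0.03 -0.31 -0.12] q6 1.33
```

Low forces throughout. Releasing and inspecting.

```bash
python3 -m crank '[[0.2,0,0,0,0],[0.2,0,0,0,0],[0.2,0,0,0,0],[0.2,-40,0,0,0],[0.2,-85,0,0,0]]'; python3 -m crank '[[0.2,0,0,0,0],[0.2,0,0,0,0]]'; python3 - <<'E'
from post import *
st()
for n in ("scene","side","wrist"): snap(n,18)
post(18,241);wr(18)
a=load("scene",18)[0][120:270,190:350];b=load("side",18)[0][130:280,180:340]
cv2.imwrite("pics/c18.png",np.hstack([cv2.resize(q,None,fx=2.45,fy=2.45,interpolation=2) for q in(a,b)]))
E
```

```text
t: 24.45
position: [580.0, -31.0, 296.0]
eef_rot: [0.488, 0.512, -0.49, 0.51]
contact_force: [2.1, -0.1, 1.0]
opening: 51.0
t: 24.65
position: [581.3, -31.3, 297.3]
eef_rot: [0.489, 0.511, -0.488, 0.511]
contact_force: [0.3, -0.6, 0.1]
opening: 51.4
t 24.65 pos [581.3 -31.3 297.3] jaw 2.5 tilt -1.0 open 51.4 F [ 0.3 -0.6  0.1] M [-0.01  0.03  0.05] q6 1.33
scene post max z 239.0
scene griptop 23 [582.6 -32. ] [21.  17.1] 89.4 z 238.6
scene handle 134 [584.3  44.9] [11.3 64.7] 73.6 z 218.0
   handle z95 [222.9 224.4 225.9]
scene lid 303 [577.7  46. ] [93.  55.7] 3.0 z 120.0
side post max z 241.0
side griptop 19 [577.7 -27.9] [13.8 18.6] 34.8 z 239.9
side handle 147 [577.2  47.6] [14.5 68.6] 74.1 z 221.2
   handle z95 [224.7 225.3 226.3]
side lid 364 [576.3  48.3] [90.4 58.3] 4.5 z 120.8
w griptop 626 [581.9 -31.7] [14.9 21.1] 2.0 z 239.9
[224.3 224.8 225.4 226. ]
w handletop 1488 [579.2  43.7] [11.6 68.5] 75.1 z 224.8
w lid 2180 [577.   45.3] [89.9 56.7] 3.2 z 121.2
w stand 4349 [575.9  47. ] [169.3 109.7] 2.9 z 37.1
```

View pics/c18.png

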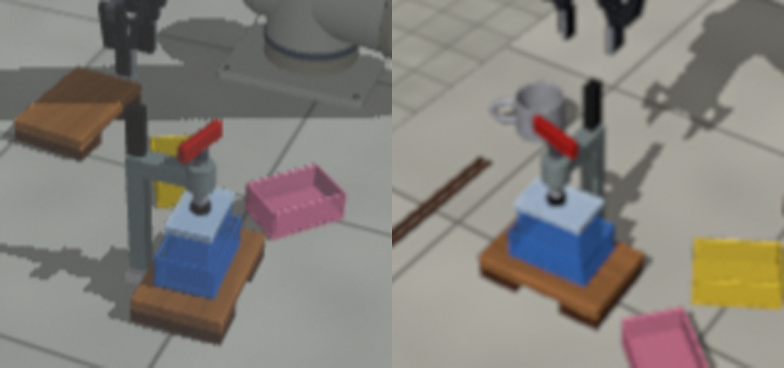

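View pics/wrist18.png

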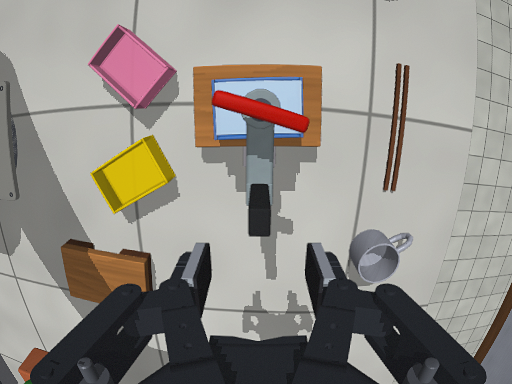

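```bash
python3 - <<'E'
from post import *
for tag in (9,18):
  for n in ("wrist","scene","side"):
    p,d,pos,rot=load(n,tag);X=cloud(n,d,pos,rot);z=X[...,2]
    hsv=cv2.cvtColor(p,cv2.COLOR_BGR2HSV).astype(int);V=hsv[...,2];S=hsv[...,1]
    u=np.array([-.045,.999]);q=X[...,:2]-np.array([577.2,45]);l=q@u;w=q@np.array([.999,.045])
    m=(d>0)&(abs(w)<8)&(l>-58)&(l<-12)&(abs(z-177)<8)&(S<90)
    if m.sum()>8:
        A=np.polyfit(l[m],z[m],1);print(tag,n,m.sum(),"slope deg",np.degrees(np.arctan(A[0])).round(2),"z at axis",A[1].round(1),"z at -60",np.polyval(A,-60).round(1))
    mf=(d>0)&(abs(w)<22)&(l<-66)&(l>-92)&(z>8)&(z<24)&(S<60)&(V>90); print("   foot rear z",np.percentile(z[mf],[20,50,80]).round(1) if mf.sum() else None,mf.sum())
E
```

```text
9 wrist 446 slope deg 10.27 z at axis 181.7 z at -60 170.9
   foot rear z [14.2 15.  15.8] 283
9 scene 52 slope deg 5.17 z at axis 178.9 z at -60 173.5
   foot rear z [11.1 13.3 14.7] 25
9 side 27 slope deg 5.15 z at axis 179.5 z at -60 174.1
   foot rear z None 0
18 wrist 966 slope deg 3.63 z at axis 181.6 z at -60 177.8
   foot rear z [16.1 16.8 17.5] 51
18 scene 36 slope deg 0.45 z at axis 178.0 z at -60 177.6
   foot rear z [14.1 16.3 17.3] 19
18 side 21 slope deg 2.49 z at axis 180.4 z at -60 177.8
   foot rear z None 0
```

```bash
python3 - <<'E'
from post import *
for tag in (9,18):
  for n in ("wrist","scene","side"):
    p,d,pos,rot=load(n,tag);X=cloud(n,d,pos,rot);z=X[...,2]
    u=np.array([-.045,.999]);q=X[...,:2]-np.array([577.2,45]);l=q@u;w=q@np.array([.999,.045])
    r=[]
    for a in range(-66,25,8):
        m=(d>0)&(abs(w)<9)&(l>=a)&(l<a+8)&(z>168)&(z<190); r.append((a+4,m.sum(),np.percentile(z[m],65).round(1)) if m.sum()>3 else (a+4,0,0))
    print(tag,n,[(int(a),int(b),float(c)) for a,b,c in r])
E
```

```text
9 wrist [(-62, 0, 0.0), (-54, 0, 0.0), (-46, 0, 0.0), (-38, 64, 176.7), (-30, 141, 176.5), (-22, 152, 176.5), (-14, 181, 181.2), (-6, 135, 183.1), (2, 28, 181.5), (10, 14, 181.6), (18, 0, 0.0), (26, 0, 0.0)]
9 scene [(-62, 11, 175.3), (-54, 9, 175.8), (-46, 12, 175.3), (-38, 12, 175.4), (-30, 10, 175.1), (-22, 12, 175.1), (-14, 10, 181.6), (-6, 7, 182.0), (2, 13, 184.6), (10, 16, 180.6), (18, 0, 0.0), (26, 0, 0.0)]
9 side [(-62, 25, 182.7), (-54, 11, 176.1), (-46, 5, 175.7), (-38, 4, 175.9), (-30, 0, 0.0), (-22, 6, 176.9), (-14, 5, 181.2), (-6, 5, 180.8), (2, 10, 183.6), (10, 16, 183.1), (18, 21, 178.0), (26, 0, 0.0)]
18 wrist [(-62, 235, 179.1), (-54, 189, 178.9), (-46, 189, 179.1), (-38, 190, 179.2), (-30, 189, 179.5), (-22, 192, 179.7), (-14, 177, 184.6), (-6, 26, 185.3), (2, 0, 0.0), (10, 151, 185.6), (18, 43, 185.4), (26, 0, 0.0)]
18 scene [(-62, 13, 178.5), (-54, 8, 177.7), (-46, 10, 178.0), (-38, 12, 178.4), (-30, 7, 178.7), (-22, 5, 178.8), (-14, 4, 183.9), (-6, 5, 185.1), (2, 11, 185.5), (10, 9, 184.5), (18, 11, 178.3), (26, 0, 0.0)]
18 side [(-62, 29, 183.0), (-54, 9, 178.4), (-46, 12, 179.6), (-38, 6, 179.2), (-30, 0, 0.0), (-22, 0, 0.0), (-14, 0, 0.0), (-6, 0, 0.0), (2, 9, 186.8), (10, 17, 185.9), (18, 34, 180.8), (26, 0, 0.0)]
```

```bash
python3 -m crank '[[0.2,-40,0,0,0],[0.2,-60,0,0,0],[0.2,-60,0,0,0],[0.2,-60,0,0,0],[0.2,-60,0,0,0]]'; python3 - <<'E'
from post import *
snap("scene",19);snap("side",19)
for n in("scene","side"):
    a=load(n,0)[0].astype(int);b=load(n,19)[0].astype(int);df=abs(a-b).sum(2)
    for nm,c,r in (("cup",(748,-189,27),55),("dish",(740,294,12),55),("chop",(795,30,4),90)):
        u,v=proj(n,np.array(c));k=22;u,v=int(u),int(v);D=df[v-k:v+k,u-k:u+k];print(n,nm,(u,v),"mean diff",D.mean().round(1),"frac>60",(D>60).mean().round(3))
post(19,241)
E
```

```text
t: 25.3
position: [580.7, -31.2, 354.9]
eef_rot: [0.488, 0.512, -0.489, 0.51]
contact_force: [0.1, -0.1, -0.7]
opening: 51.4
scene cup (169, 243) mean diff 12.1 frac>60 0.008
scene dish (338, 300) mean diff 13.6 frac>60 0.0
scene chop (232, 285) mean diff 11.4 frac>60 0.0
side cup (248, 176) mean diff 89.3 frac>60 0.316
side dish (149, 268) mean diff 36.9 frac>60 0.0
side chop (197, 210) mean diff 32.4 frac>60 0.0
scene post max z 239.5
scene griptop 21 [583.8 -32.4] [20.6 16. ] 89.2 z 238.9
scene handle 134 [583.4  44.5] [12.3 67.4] 76.1 z 217.7
   handle z95 [223.  223.9 225. ]
scene lid 301 [578.4  44.6] [94.1 57.5] 3.3 z 119.7
side post max z 240.2
side griptop 21 [579.4 -28.8] [12.5 20.6] 14.2 z 239.3
side handle 147 [576.3  47.8] [13.8 68.4] 75.9 z 222.2
   handle z95 [224.7 225.5 226.2]
side lid 375 [576.9  46.9] [90.5 59.6] 4.3 z 120.7
```

View pics/scene19.png

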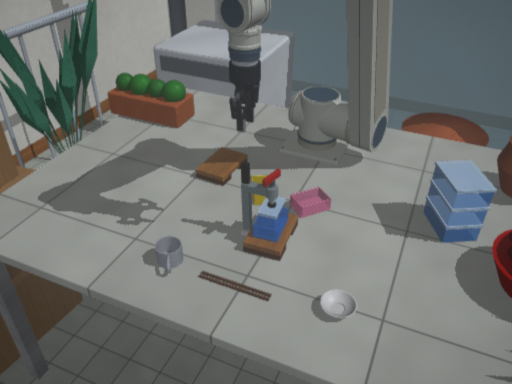

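The bystanders at (169,250), (338,304) and (233,285) are unmoved. The clamp stands on the nested containers at (260,200), and the gripper is clear of everything.

```bash
python3 -c "
from rig import *
print(job_done())"
```

```text
the job is handed in; nothing more can be done
None
```

The job is handed in at about 25 s of robot time. The tall container is nested in the low blue one on the left stand. The clamp's foot is in the channel, and the red handle is screwed down to a snug pad.

**What I did:** I placed the clamp, let go of it, then turned the handle about 3.06 rad relative to the clamp in one grasp. While I turned the handle the clamp swung about 13° clockwise in the channel. I let go of the handle, took the black post with a light grip and straightened the clamp.

**Last checks:**
- **Container:** the lid top reads 120 mm, level, in the scene and side views, so it is fully seated.
- **Squeeze:** the pad is compressed about 4.4 mm, or roughly 18 N. I worked this out from the handle's height above the lid; a height error of 1 mm would change it by 4 N.
- **Pad position:** the handle sits about 2–3 mm from the lid centre in the wrist view, 1–6 mm in the others.
- **Foot:** the clamp's frame rose about 4 mm at the screw, which closes the gap to the board.
- **Bystanders:** the cup, dish and chopsticks are unmoved in the scene view. The side view showed a change around the cup, which I put down to the arm partly covering it.

**Disagreements:** the clamp leans back by about 1.2°. Its post rose only about 2 mm, so the foot meets the board at its front and not along its whole length. The scene and side cameras also disagree by up to 5 mm in x.

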